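# Pack and lock the deck channels in the clamping cradle

## Task

Pack the spare aluminium deck channels into the black clamping cradle: lay the three wide channels open side up on its bed, lengthways between the low side rails, and close the sliding jaw until the row is tight against the fixed stop with no gaps. Hook every short channel that is there, open side down, squarely over a seam between two neighbouring wide channels, one leg standing in each trough and not on top of another or sticking out past the ends. Only when all that is in place, swing the latch lever fully behind the jaw to lock it, and do not disturb the labware standing nearby.

Things in the scene. Friction and masses are not known exactly. Their poses are not given: they have to be found in the camera images.
- cradle: Black fixed cradle, row along its y. Origin: centre of its underside. Bed 124 (x) by 330 (y) mm, top 8 mm above the bench. Stop at the -y end (inner face y = -150 mm) and side rails (inner faces x = -56, +56 mm, from y = -150 to +50 mm) rise 8 mm above the bed. A closed row of three wide channels spans y = -150 to +18 mm, seams at y = -94 and -38 mm.
- jaw (a joint): Sliding jaw, aluminium block 90 (x) by 40 (y) mm, top 33 mm above the bench. Value in m: 0 drawn back; its face is at cradle y = +108 mm minus the value. About 0.090 when it presses a tight row of three wide channels; end of travel 0.14. Stays where left; slides with about 2 N and pushes loose channels along the bed before it.
- jaw_grip (a point): Middle of the jaw's upright black handle, a 20 by 20 mm square post reaching from 33 to 79 mm above the bench (this point is 56 mm up), 12 mm behind the jaw's face. Axes as the cradle's.
- latch (a joint): Latch lever on a vertical pin on the cradle's +x side. Value in rad: 0 open (lever points to cradle +y), grows counter-clockwise from above to 1.57, fully locked (lever points to cradle -x, across the bed behind the closed jaw). Stays where left; about 0.04 N m turns it.
- latch_knob (a point): Middle of the lever's upright round black knob, 16 mm in diameter, reaching from 41 to 83 mm above the bench (this point is 62 mm up), 70 mm from the hinge pin.
- latch_hinge (a point): Point on the latch's vertical hinge axis, at the height of latch_knob; at x = +75, y = +70 mm in the cradle.
- tray1_c (a point): Wide aluminium channel, lying open side up; all three are alike. 100 mm long (its x), 56 mm wide (its y), 32 mm high (its z, up), web and flanges 4 mm thick, trough 48 mm wide. This point: its centre, 16 mm above its underside. About 0.13 kg.
- tray2_c (a point): Wide aluminium channel, lying open side up; all three are alike. 100 mm long (its x), 56 mm wide (its y), 32 mm high (its z, up), web and flanges 4 mm thick, trough 48 mm wide. This point: its centre, 16 mm above its underside. About 0.13 kg.
- tray3_c (a point): Wide aluminium channel, lying open side up; all three are alike. 100 mm long (its x), 56 mm wide (its y), 32 mm high (its z, up), web and flanges 4 mm thick, trough 48 mm wide. This point: its centre, 16 mm above its underside. About 0.13 kg.
- clip1_c (a point): Short aluminium channel, standing open side down; all alike, two to four of them are there (absent: None). 40 mm long (its x), 28 mm wide over its legs (its y), 40 mm high (its z, up), walls 4 mm thick, 20 mm between its legs. This point: its centre, 20 mm above its leg tips. Hooked over a seam its leg tips stand on the floors (4 mm thick) of the two wide channels. About 0.07 kg.
- clip2_c (a point): Short aluminium channel, standing open side down; all alike, two to four of them are there (absent: None). 40 mm long (its x), 28 mm wide over its legs (its y), 40 mm high (its z, up), walls 4 mm thick, 20 mm between its legs. This point: its centre, 20 mm above its leg tips. Hooked over a seam its leg tips stand on the floors (4 mm thick) of the two wide channels. About 0.07 kg.
- clip3_c (a point): Short aluminium channel, standing open side down; all alike, two to four of them are there (absent: None). 40 mm long (its x), 28 mm wide over its legs (its y), 40 mm high (its z, up), walls 4 mm thick, 20 mm between its legs. This point: its centre, 20 mm above its leg tips. Hooked over a seam its leg tips stand on the floors (4 mm thick) of the two wide channels. About 0.07 kg.
- clip4_c (a point): Short aluminium channel, standing open side down; all alike, two to four of them are there (absent: None). 40 mm long (its x), 28 mm wide over its legs (its y), 40 mm high (its z, up), walls 4 mm thick, 20 mm between its legs. This point: its centre, 20 mm above its leg tips. Hooked over a seam its leg tips stand on the floors (4 mm thick) of the two wide channels. About 0.07 kg.
There are look-alikes about, which are no part of the job. Leave any yellow look-alike of the part that bears tray1_c alone.

How it is judged:
On the way, in this order (a step that is already met when the one before it is completed fails the run):
1. The three wide channels lie tight in the cradle with the jaw closed on them and every short channel is hooked over a seam, the latch still open (z of tray1_c in the frame of cradle between 0.02 and 0.028 m and x of tray1_c in the frame of cradle between -0.01 and 0.01 m and y of tray1_c in the frame of cradle between -0.126 and -0.006 m and angle between each of tray1_c, tray2_c, tray3_c's own z axis and vertical below 0.08 rad and angle between the x axis of each of tray1_c, tray2_c, tray3_c and the x axis of cradle, either way round below 0.08 rad and z of tray2_c in the frame of cradle between 0.02 and 0.028 m and x of tray2_c in the frame of cradle between -0.01 and 0.01 m and y of tray2_c in the frame of cradle between -0.126 and -0.006 m and z of tray3_c in the frame of cradle between 0.02 and 0.028 m and x of tray3_c in the frame of cradle between -0.01 and 0.01 m and y of tray3_c in the frame of cradle between -0.126 and -0.006 m and z of clip1_c in the frame of cradle between 0.028 and 0.0365 m and x of clip1_c in the frame of cradle between -0.034 and 0.034 m and angle between each of clip1_c, clip2_c, clip3_c, clip4_c's own z axis and vertical below 0.12 rad and angle between the x axis of each of clip1_c, clip2_c, clip3_c, clip4_c and the x axis of cradle, either way round below 0.3 rad and (y of clip1_c in the frame of cradle between -0.103 and -0.083 m or y of clip1_c in the frame of cradle between -0.047 and -0.027 m) and z of clip2_c in the frame of cradle between 0.028 and 0.0365 m and x of clip2_c in the frame of cradle between -0.034 and 0.034 m and (y of clip2_c in the frame of cradle between -0.103 and -0.083 m or y of clip2_c in the frame of cradle between -0.047 and -0.027 m) and z of clip3_c in the frame of cradle between 0.028 and 0.0365 m and x of clip3_c in the frame of cradle between -0.034 and 0.034 m and (y of clip3_c in the frame of cradle between -0.103 and -0.083 m or y of clip3_c in the frame of cradle between -0.047 and -0.027 m) and z of clip4_c in the frame of cradle between 0.028 and 0.0365 m and x of clip4_c in the frame of cradle between -0.034 and 0.034 m and (y of clip4_c in the frame of cradle between -0.103 and -0.083 m or y of clip4_c in the frame of cradle between -0.047 and -0.027 m) and value of joint jaw above 0.0865 m and value of joint latch below 0.9 rad), for 0.2 s.
2. The latch is swung fully behind the closed jaw (value of joint latch above 1.42 rad and value of joint jaw above 0.0865 m), for 0.2 s.
At the end, for the whole second after the job is handed in: Wide channels flat, open up, within 10 mm of the bed's middle line, 0.08 rad square; jaw 0.0865 m or more; each short channel present open down on the trough floors (4 mm), within 9 mm of a seam, 34 mm of the middle line; latch 1.42 rad or more; all at rest (all of step 2 and z of tray1_c in the frame of cradle between 0.02 and 0.028 m and x of tray1_c in the frame of cradle between -0.01 and 0.01 m and y of tray1_c in the frame of cradle between -0.126 and -0.006 m and angle between each of tray1_c, tray2_c, tray3_c's own z axis and vertical below 0.08 rad and angle between the x axis of each of tray1_c, tray2_c, tray3_c and the x axis of cradle, either way round below 0.08 rad and z of tray2_c in the frame of cradle between 0.02 and 0.028 m and x of tray2_c in the frame of cradle between -0.01 and 0.01 m and y of tray2_c in the frame of cradle between -0.126 and -0.006 m and z of tray3_c in the frame of cradle between 0.02 and 0.028 m and x of tray3_c in the frame of cradle between -0.01 and 0.01 m and y of tray3_c in the frame of cradle between -0.126 and -0.006 m and z of clip1_c in the frame of cradle between 0.028 and 0.0365 m and x of clip1_c in the frame of cradle between -0.034 and 0.034 m and angle between each of clip1_c, clip2_c, clip3_c, clip4_c's own z axis and vertical below 0.12 rad and angle between the x axis of each of clip1_c, clip2_c, clip3_c, clip4_c and the x axis of cradle, either way round below 0.3 rad and (y of clip1_c in the frame of cradle between -0.103 and -0.083 m or y of clip1_c in the frame of cradle between -0.047 and -0.027 m) and z of clip2_c in the frame of cradle between 0.028 and 0.0365 m and x of clip2_c in the frame of cradle between -0.034 and 0.034 m and (y of clip2_c in the frame of cradle between -0.103 and -0.083 m or y of clip2_c in the frame of cradle between -0.047 and -0.027 m) and z of clip3_c in the frame of cradle between 0.028 and 0.0365 m and x of clip3_c in the frame of cradle between -0.034 and 0.034 m and (y of clip3_c in the frame of cradle between -0.103 and -0.083 m or y of clip3_c in the frame of cradle between -0.047 and -0.027 m) and z of clip4_c in the frame of cradle between 0.028 and 0.0365 m and x of clip4_c in the frame of cradle between -0.034 and 0.034 m and (y of clip4_c in the frame of cradle between -0.103 and -0.083 m or y of clip4_c in the frame of cradle between -0.047 and -0.027 m) and linear speed of each of tray1, tray2, tray3, clip1, clip2, clip3, clip4 below 0.01 m/s); the robot touches nothing.
It fails at once if the labware standing nearby is moved by more than 30 mm (distance of any of tuberack, tipbox, wellplate from where it was at the start of the episode above 0.03 m).
Of clip1, clip2, clip3, clip4 only 2 to 4 are there at a start; the rules pass over those that are not, and their reading is None.
At some moment in a run one of tray1, tray2, tray3 may be knocked a few centimetres aside while the robot is not near it.
Once in a run the grip may slacken for a moment while it holds something.
It also fails if it takes over 210 s, if anything falls off the work surface, if the arm or the gripper's body presses on something with over 40 N, if the wrist force passes 120 N, or if a joint passes its speed limit or range.

## Robot

A 7-joint arm with a two-finger parallel gripper is mounted at the origin on the work surface. World frame = base frame: x ahead of the robot, y to its left, z up, the work surface at z = 0. Lengths are in m, angles in rad, forces in N, time in s.
With the tool pointing down it reaches from about 0.425 to 0.875 m from the base axis. Payload 8.4 kg.
Tool frame: the origin (TCP) lies on the centre line of the jaws, within the pads' length; the fingertips stand 25 mm ahead of it and the grasp point (between the pads) lies 6 mm ahead of it; z points along the fingers, y is the line along which they close (so a half turn about z gives the same grasp; the last joint's range is limited). The gripper opens to 87 mm and grips with 3 to 60 N. Pads are 19 mm wide; open, the fingers measure 117 mm over their backs; the gripper's body (75 mm by 190 mm) begins 51 mm behind the grasp point.
Start: joints at [1.13, 0.333, 0.04, 1.465, -0.013, 1.343, -0.059], TCP at [0.218, -0.612, 0.248] pointing down, gripper open.
Joint ranges: [-2.58, 2.58], [-0.38, 2.09], [-1.3, 1.39], [0.25, 2.4], [-1.5, 4.64], [0.08, 2.09], [-2.65, 2.65]. Speed limits (rad/s): [2.22, 2.22, 2.79, 2.79, 3.14, 3.14, 3.14].

## Interface

Orientations are given as a unit quaternion [w, x, y, z].
In Python, from rig import telemetry, cams, ticket gives the robot as it stands.
- The arm moves only by the tool servo_tool, never from a script. Its argument "rows" is a list that holds one entry, the list of rows, each a list of 6 numbers: the shift along the tool's x, y, z in cm, then the turn, a rotation vector about the tool's x, y, z in rad. A call has 1 to 10 rows; each row shifts and turns the commanded pose from where the row before left it, along the tool's axes as they then stand; what a row does not reach is not made up. A row lasts 1/12 s, in which the tool goes at most 41.7 mm and 7.16 degrees, less where a joint would pass 70% of its speed; a pose out of reach is approached as far as the arm can. A call is refused whole if a number of a shift passes 4.17 or a number of a turn 0.125, either way. A call with a gripper value outside its range is refused whole. "gripper" is the closure in counts, from 0 (fully open) to 255 (shut), set as the call begins (left out, the last holds). The fingers move at their own pace and stop on an object; the grip force is fixed at half the most. Time passes only in rows, so rows that do not move let the fingers close. It gives the time, the measured TCP pose, the force, the opening and the grip force at its end, in the units of the state.
- telemetry.sense(): the state, without advancing time (a new reading comes with each control period).
- cams.get_image(name): name is "scene" or "top" or "wrist"; returns the picture (420x560x3 uint8, red, green, blue); there is no depth.
- cams.camera_model(name): a dict with "intrinsics" (3x3 intrinsics, pixels), "R" (3x3) and "t" (3): a world point X has camera coordinates R X + t. Camera axes: x right, y down, z forward; pixel columns grow to the right and rows downward; lengths in m; the calibration is good to about 2 mm. A picture is of the moment at which its call begins: read the wrist's pose just before it. camera_model takes no time and is no camera call; for the wrist camera it gives the pose at the moment of the call.
- ticket.finish_job(): hands the job in; it is judged then, once.
The state is a dict: "time": time; "joint_positions": joint angles; "joint_velocities": joint speeds; "joint_efforts": joint torques, N m; "tcp_pos": TCP position; "tcp_rot": TCP orientation; "wrist_force": force on the tool from outside, world axes, zero at the start; "wrist_torque": the same for the moment, N m; "finger_gap": opening from 0.0 (shut) to 1.0 (fully open); "grip_force": force on a finger pad.
Only numpy, scipy, OpenCV 4.12 (cv2) and the standard library are available. Lean on these libraries where they do the work, as an engineer would, in place of code of your own. Each camera call takes 0.05 s, during which the arm holds its last target. There are 200 camera calls.

## Working session

There is one attempt and no reset: what is moved stays moved. The work goes in short steps, Python scripts to look and compute and a tool call to move; the robot and the scene stay as the last step left them, time stands still between calls to the robot, and variables do not carry over. Pictures are saved under pics/ and viewed, at most 17 in all, crops included, and the job is handed in when it is done.

Besides the shell and the picture viewer there is one more tool, called after "Emit:" as name(argument=value, ...) on one line, values as JSON. servo_tool: Moves the arm, as the interface text tells. Its arguments: {"type":"object","properties":{"rows":{"type":"array"},"gripper":{"type":"number"}},"required":["rows"]}

```bash
ls; mkdir -p pics; python3 - <<'E'
from rig import telemetry, cams
import cv2, numpy as np
s=telemetry.sense(); print({k:np.round(v,3).tolist() for k,v in s.items()})
for n in("top","scene"):
    im=cams.get_image(n); cv2.imwrite(f"pics/{n}0.png",im[:,:,::-1])
    m=cams.camera_model(n); print(n,np.round(m["intrinsics"],1).tolist(),np.round(m["R"],3).tolist(),np.round(m["t"],3).tolist())
E
```

```text
pics
{'time': 0.0, 'joint_positions': [1.13, 0.334, 0.04, 1.466, -0.013, 1.343, -0.059], 'joint_velocities': [-0.001, 0.001, -0.0, 0.001, -0.0, -0.0, -0.001], 'joint_efforts': [0.0, -65.637, 1.335, -40.379, -0.06, 0.045, 0.0], 'tcp_pos': [0.218, -0.612, 0.247], 'tcp_rot': [-0.001, 0.985, 0.17, -0.0], 'wrist_force': [-0.449, -0.239, 0.212], 'wrist_torque': [-0.018, 0.012, -0.0], 'grip_force': 0.0, 'finger_gap': 1.004}
top [[441.9, 0.0, 271.3], [0.0, 441.9, 206.4], [0.0, 0.0, 1.0]] [[0.006, -1.0, 0.03], [-0.998, -0.008, -0.056], [0.056, -0.03, -0.998]] [0.047, 0.476, 1.047]
scene [[400.4, 0.0, 273.6], [0.0, 400.4, 205.5], [0.0, 0.0, 1.0]] [[0.56, 0.829, 0.006], [0.611, -0.408, -0.679], [-0.56, 0.384, -0.734]] [-0.337, -0.217, 1.189]
```

View pics/top0.png

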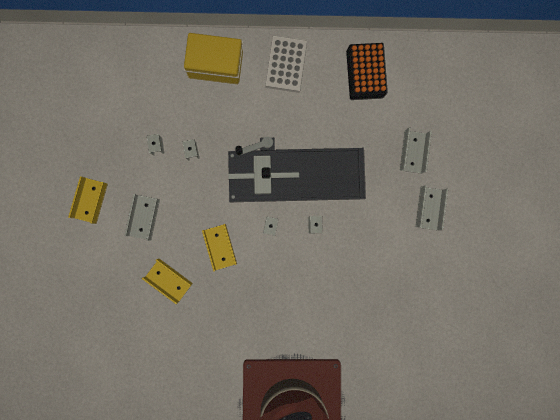

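View pics/scene0.png

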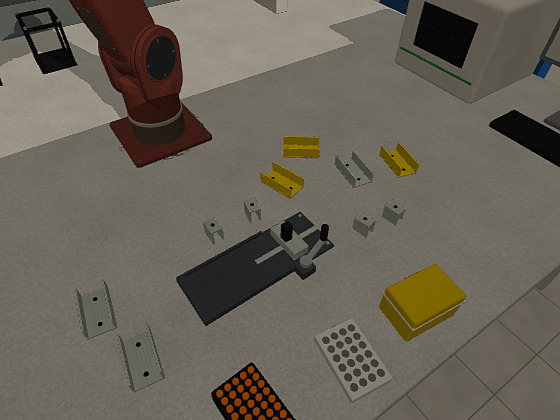

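Top view: gray trays near (143,217), (415,150), (431,208). There are four gray clips, near (155,143), (190,149), (271,226) and (316,224). The cradle spans cols 229–365 with its stop at the right; the jaw and the latch (top) are at the left. Labware is at the top, and the yellow look-alikes stay put. Next I measure dark holes and the cradle outline.

```bash
cat > h.py <<'E'
import numpy as np, cv2
from rig import telemetry, cams
def ray(n,uv,z,m=None):
    m=m or cams.camera_model(n); R=np.array(m["R"]);t=np.array(m["t"])
    d=R.T@np.linalg.solve(m["intrinsics"],[uv[0],uv[1],1.]); c=-R.T@t
    return c+d*(z-c[2])/d[2]
def proj(n,X):
    m=cams.camera_model(n); p=m["intrinsics"]@(np.array(m["R"])@X+m["t"]); return p[:2]/p[2]
def dark(img,u0,v0,u1,v1,th=45,amin=2,amax=60,s=6):
    g=cv2.cvtColor(img,cv2.COLOR_RGB2GRAY)[v0:v1,u0:u1]
    g=cv2.resize(g,None,fx=s,fy=s,interpolation=cv2.INTER_CUBIC)
    n,l,st,c=cv2.connectedComponentsWithStats((g<th).astype(np.uint8))
    return [((c[i][0]+.5)/s-.5+u0,(c[i][1]+.5)/s-.5+v0,st[i][4]/s/s) for i in range(1,n) if amin<st[i][4]/s/s<amax]
def goto(x,y,z,yaw):
    s=telemetry.sense(); w,a,b,c=s["tcp_rot"]; 
    from scipy.spatial.transform import Rotation as Ro
    R=Ro.from_quat([a,b,c,w]); D=Ro.from_matrix([[np.cos(yaw),np.sin(yaw),0],[np.sin(yaw),-np.cos(yaw),0],[0,0,-1]])
    print("tool shift cm",np.round(R.inv().apply(np.array([x,y,z])-s["tcp_pos"])*100,2),"turn",np.round((R.inv()*D).as_rotvec(),3),"tcp",np.round(s["tcp_pos"],4),"t",round(s["time"],1))
E
python3 - <<'E'
from h import *
im=cv2.imread("pics/top0.png")[:,:,::-1]
for n,b,z in [("A",(125,190,163,242),.004),("B",(400,125,432,175),.004),("C",(415,184,450,232),.004),("c1",(144,132,166,155),.04),("c2",(180,138,202,160),.04),("c3",(262,214,282,238),.04),("c4",(306,212,326,236),.04)]:
    for th in (60,):
        P=dark(im,*b,th=th,amin=1.5); X=[ray("top",p,z) for p in P]
        print(n,[np.round(p,1).tolist() for p in P],[np.round(x,4).tolist()[:2] for x in X])
g=cv2.cvtColor(im,cv2.COLOR_RGB2GRAY)
m=(g<75).astype(np.uint8); n,l,st,c=cv2.connectedComponentsWithStats(m[130:215,215:380]); print(st)
tiles=[cv2.resize(im[v-25:v+25,u-30:u+30],(260,200),interpolation=cv2.INTER_CUBIC) for u,v in[(155,143),(190,149),(271,226),(316,224),(143,217),(431,208)]]
o=np.vstack([np.hstack(tiles[:3]),np.hstack(tiles[3:])]); o=np.clip(o*1.5,0,255).astype(np.uint8)
c=cv2.resize(im[125:210,220:375],(780,428),interpolation=cv2.INTER_CUBIC);c=np.clip(c*2.,0,255).astype(np.uint8)
cv2.imwrite("pics/tiles.png",o[:,:,::-1]);cv2.imwrite("pics/cr.png",c[:,:,::-1])
E
```

```text
A [[145.8, 204.7, 8.6], [140.6, 229.3, 8.3]] [[0.4783, 0.351], [0.4193, 0.3622]]
B [[414.8, 139.3, 7.8], [411.8, 163.2, 7.1]] [[0.6445, -0.3022], [0.5851, -0.2941]]
C [[430.7, 195.6, 7.4], [427.6, 220.0, 7.8]] [[0.5057, -0.3398], [0.4461, -0.3313]]
c1 [[153.1, 142.7, 8.6]] [[0.6211, 0.3283]]
c2 [[189.2, 148.2, 9.0]] [[0.6093, 0.2441]]
c3 [[270.3, 225.6, 8.2]] [[0.4295, 0.0533]]
c4 [[315.8, 224.1, 7.9]] [[0.4337, -0.053]]
[[   0    0  165   85 7857]
 [  13    7  138   65 6160]
 [  45    8    3    4    8]]
```

View pics/tiles.png

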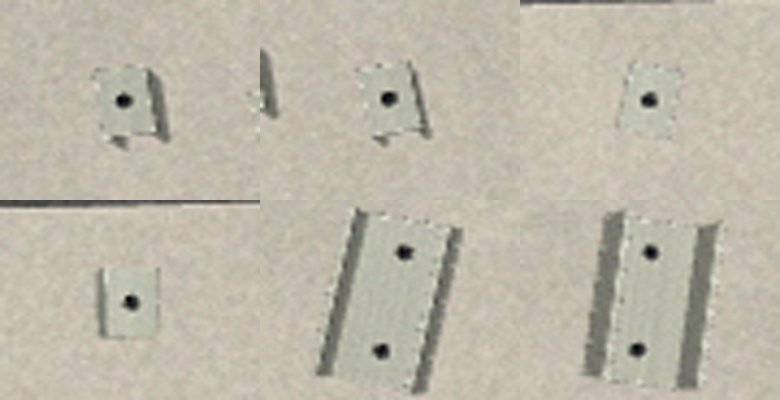

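View pics/cr.png

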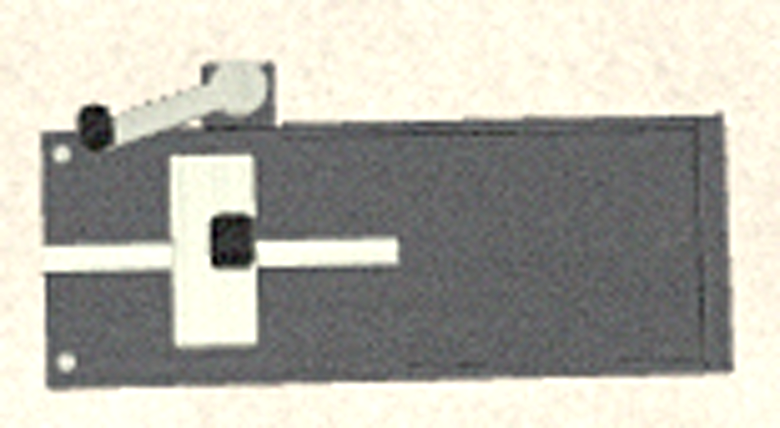

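Tiles: the clips' long axes lie roughly along world x (tilts of a few degrees up to about 13°). In the cradle close-up, the jaw is not fully back, the latch is at about 0.25 rad, and the stop is at the right (inner line at zoom col 700). Next: fit the cradle pose, jaw value and clip orientations.

```bash
cat > fit.py <<'E'
from h import *
im=cv2.imread("pics/top0.png")[:,:,::-1]; g=cv2.cvtColor(im,cv2.COLOR_RGB2GRAY).astype(float)
def edge(line,lo,hi,axis,th):  # subpixel crossing along a scan
    v=g[lo:hi,line] if axis==0 else g[line,lo:hi]
    for i in range(len(v)-1):
        if (v[i]-th)*(v[i+1]-th)<=0: return lo+i+(th-v[i])/(v[i+1]-v[i]+1e-9)
def fit(pts,z):
    X=np.array([ray("top",p,z)[:2] for p in pts]); c=X.mean(0); u=np.linalg.svd(X-c)[2][0]
    r=(X-c)@[-u[1],u[0]]; k=abs(r)<2.5*np.median(abs(r))+2e-4; X=X[k];c=X.mean(0);u=np.linalg.svd(X-c)[2][0]
    return c,u
bot=fit([(u,edge(u,206,190,0,75) if 0 else next(v for v in [edge(u,190,212,0,80)] )) for u in range(235,360,5)],0.)
top=fit([(u,edge(u,142,156,0,80)) for u in range(282,358,5)],.016)
rt=fit([(edge(v,350,375,1,80),v) for v in range(155,194,3)],.016)
lf=fit([(edge(v,222,238,1,80),v) for v in list(range(156,170,3))+list(range(182,198,3))],.008)
for n,e in zip("bot top rt lf".split(),(bot,top,rt,lf)):
    a=np.arctan2(e[1][1],e[1][0]); a=(a-(np.pi/2 if n in("bot","top") else 0)+np.pi/2)%np.pi-np.pi/2; print(n,np.round(e[0],4),"yaw",round(a,4))
yaws=[(np.arctan2(e[1][1],e[1][0])-np.pi/2+np.pi/2)%np.pi-np.pi/2 for e in (bot,top)]; yaw=np.mean(yaws)
ex=np.array([np.cos(yaw),np.sin(yaw)]); ey=np.array([-ex[1],ex[0]])
xb,xt,yr,yl=bot[0]@ex,top[0]@ex,rt[0]@ey,lf[0]@ey
print("yaw",yaw,"width",xt-xb,"len",yl-yr); c=ex*(xb+xt)/2+ey*(yr+yl)/2; print("cradle",c)
def loc(p,z): q=ray("top",p,z)[:2]-c; return np.round([q@ex,q@ey],4)
P=lambda u,v:(u/5.032+220-.4,v/5.035+125-.4)
print("jaw face",loc(P(257,300),.033),"back",loc(P(173,300),.033),"post",loc(P(233,235),.079),"knob",loc(P(96,122),.083),"hinge",loc(P(238,88),.05), "stop inner",loc(P(700,250),.016))
E
python3 fit.py
```

```text
bot [ 0.4927 -0.0228] yaw 0.0309
top [ 0.6171 -0.064 ] yaw 0.0316
rt [ 0.5582 -0.1735] yaw 0.0317
lf [0.5435 0.154 ] yaw 0.0315
yaw 0.031246096415643798 width 0.12308045462784478 len 0.32780648265152224
cradle [ 0.55386835 -0.00963152]
jaw face [-0.0247  0.0633] back [-0.0238  0.1026] post [-0.0001  0.0748] knob [0.0514 0.1348] hinge [0.0722 0.0701] stop inner [-0.0035 -0.1504]
```

```bash
python3 -c "
from h import *
goto(.5515,.0654,.15,.031)"
```

```text
tool shift cm [ 54.16 -52.63   9.75] turn [-0.001  0.     0.311] tcp [ 0.2177 -0.6121  0.2468] t 0.1
```

Emit:
servo_tool(rows=[[[0, 0, 0, 0, 0, 0.104], [0, 0, 0, 0, 0, 0.104], [0, 0, 0, 0, 0, 0.103], [1.61, -3.03, 0, 0, 0, 0], [1.61, -3.03, 0, 0, 0, 0], [1.61, -3.03, 0, 0, 0, 0], [1.61, -3.03, 0, 0, 0, 0], [1.61, -3.03, 0, 0, 0, 0], [1.61, -3.03, 0, 0, 0, 0], [1.61, -3.03, 0, 0, 0, 0]]], gripper=120)

```text
time: 0.93
tcp_pos: [0.3243, -0.3952, 0.2473]
tcp_rot: [-0.0, 1.0, 0.015, -0.0]
wrist_force: [0.4, 0.0, -0.1]
finger_gap: 0.535
grip_force: 0.0
```

Emit:
servo_tool(rows=[[[1.61, -3.03, 0, 0, 0, 0], [1.61, -3.03, 0, 0, 0, 0], [1.61, -3.03, 0, 0, 0, 0], [1.61, -3.03, 0, 0, 0, 0], [1.61, -3.03, 0, 0, 0, 0], [1.61, -3.03, 0, 0, 0, 0], [1.61, -3.03, 0, 0, 0, 0], [1.61, -3.03, 0, 0, 0, 0], [1.61, -3.03, 0, 0, 0, 0], [1.61, -3.03, 0, 0, 0, 0]]])

```text
time: 1.77
tcp_pos: [0.4758, -0.0875, 0.2475]
tcp_rot: [0.0, 1.0, 0.015, -0.0]
wrist_force: [0.1, -1.0, 0.6]
finger_gap: 0.529
grip_force: 0.0
```

Emit:
servo_tool(rows=[[[1.61, -3.03, 0, 0, 0, 0], [1.61, -3.03, 0, 0, 0, 0], [1.61, -3.03, 0, 0, 0, 0], [1.61, -3.03, 0, 0, 0, 0], [1.61, -3.03, 0, 0, 0, 0], [0, 0, 0, 0, 0, 0], [0, 0, 0, 0, 0, 0]]])

```text
time: 2.35
tcp_pos: [0.5513, 0.0671, 0.247]
tcp_rot: [-0.001, 1.0, 0.017, -0.001]
wrist_force: [-0.3, -1.6, 0.2]
finger_gap: 0.527
grip_force: 0.0
```

```bash
python3 -c "
from h import *
goto(.5515,.0654,.076,.031)
im=cams.get_image('wrist'); cv2.imwrite('pics/w0.png',np.clip(im[:,:,::-1]*1.5,0,255))
m=cams.camera_model('wrist');print(np.round(m['R'],3).tolist(),np.round(m['t'],3))
print(proj('wrist',np.array([.5515,.0654,.079])))"
```

```text
tool shift cm [ 0.03  0.19 17.1 ] turn [-0.001  0.001  0.004] tcp [0.5513 0.0671 0.247 ] t 2.4
[[0.032, -1.0, -0.001], [-0.963, -0.031, 0.269], [-0.269, -0.008, -0.963]] [0.048 0.499 0.539]
[282.94170097 189.07305584][ WARN:0@0.670] global loadsave.cpp:1063 imwrite_ Unsupported depth image for selected encoder is fallbacked to CV_8U.
```

View pics/w0.png

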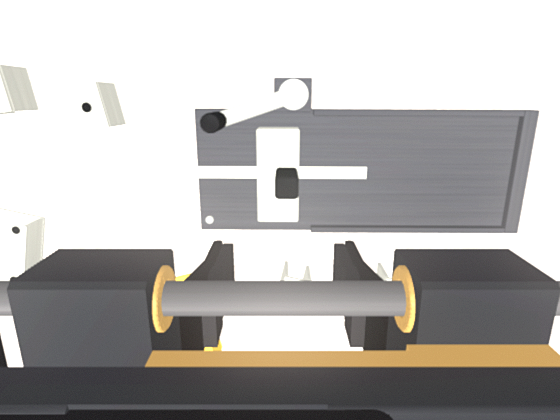

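Emit:
servo_tool(rows=[[[0, 0.2, 3.4, 0, 0, 0], [0, 0, 3.4, 0, 0, 0], [0, 0, 3.4, 0, 0, 0], [0, 0, 3.4, 0, 0, 0], [0, 0, 3.4, 0, 0, 0], [0, 0, 0, 0, 0, 0], [0, 0, 0, 0, 0, 0]]])

```text
time: 2.98
tcp_pos: [0.5501, 0.0613, 0.0768]
tcp_rot: [0.0, 1.0, 0.015, -0.002]
wrist_force: [0.4, -0.4, 1.5]
finger_gap: 0.53
grip_force: 0.0
```

Emit:
servo_tool(rows=[[[0, 0, 0, 0, 0, 0], [0, 0, 0, 0, 0, 0], [0, 0, 0, 0, 0, 0], [0, 0, 0, 0, 0, 0], [0, 0, 0, 0, 0, 0], [0, 0, 0, 0, 0, 0]]], gripper=255)

```text
time: 3.48
tcp_pos: [0.5522, 0.0632, 0.0787]
tcp_rot: [-0.0, 1.0, 0.015, 0.001]
wrist_force: [0.3, 0.2, 6.6]
finger_gap: 0.228
grip_force: 30.0
```

Emit:
servo_tool(rows=[[[0, -0.7, 0, 0, 0, 0], [0, -0.7, 0, 0, 0, 0], [0, -0.7, 0, 0, 0, 0], [0, -0.7, 0, 0, 0, 0], [0, -0.7, 0, 0, 0, 0], [0, -0.7, 0, 0, 0, 0], [0, 0, 0, 0, 0, 0], [0, 0, 0, 0, 0, 0]]])

```text
time: 4.15
tcp_pos: [0.5508, 0.1059, 0.0787]
tcp_rot: [-0.0, 1.0, 0.016, 0.001]
wrist_force: [-1.0, 2.0, 7.0]
finger_gap: 0.225
grip_force: 30.0
```

Emit:
servo_tool(rows=[[[0, 0, 0, 0, 0, 0], [0, 0, 0, 0, 0, 0], [0, 0, 0, 0, 0, 0], [0, 0, -3.5, 0, 0, 0], [0, 0, -3.5, 0, 0, 0], [0, 0, -3.5, 0, 0, 0], [0, 0, -3.5, 0, 0, 0], [0, 0, 0, 0, 0, 0]]], gripper=120)

```text
time: 4.82
tcp_pos: [0.553, 0.1056, 0.2246]
tcp_rot: [-0.0, 1.0, 0.015, 0.005]
wrist_force: [0.4, 1.0, 0.3]
finger_gap: 0.528
grip_force: 0.0
```

Emit:
servo_tool(rows=[[[0, 0, 0, 0, 0, 0.11], [0, 0, 0, 0, 0, 0.109], [-2.13, -3.24, 0, 0, 0, 0], [-2.13, -3.24, 0, 0, 0, 0], [-2.13, -3.24, 0, 0, 0, 0], [-2.13, -3.24, 0, 0, 0, 0], [-2.13, -3.24, 0, 0, 0, 0], [-2.13, -3.24, 0, 0, 0, 0], [-2.13, -3.24, 0, 0, 0, 0], [0, 0, 0, 0, 0, 0]]], gripper=0)

```text
time: 5.65
tcp_pos: [0.4405, 0.3634, 0.2177]
tcp_rot: [-0.002, 0.996, -0.087, -0.001]
wrist_force: [-0.5, 0.8, 0.4]
finger_gap: 0.998
grip_force: 0.0
```

```bash
cat >> h.py <<'E'
def holes(tag,near,z=.004,cam="top",r=22,th=60):
    im=cams.get_image(cam); cv2.imwrite(f"pics/{cam}_{tag}.png",im[:,:,::-1])
    u,v=np.round(proj(cam,np.array([near[0],near[1],z]))).astype(int)
    P=dark(im,max(u-r,0),max(v-r,0),u+r,v+r,th,1.5); X=np.array([ray(cam,p,z)[:2] for p in P]); return np.round(P,1),X
def tray(tag,near,cam="top",**k):
    P,X=holes(tag,near,cam=cam,**k); print(P.tolist(),np.round(X,4).tolist())
    best=min(((abs(np.linalg.norm(a-b)-.06),i,j) for i,a in enumerate(X) for j,b in enumerate(X) if i<j),default=None)
    if best and best[0]<.006:
        a,b=X[best[1]],X[best[2]]; d=a-b if a[0]>b[0] else b-a; print(tag,"centre",np.round((a+b)/2,4),"yaw",np.round(np.arctan2(d[1],d[0]),3))
E
python3 -c "
from h import *
tray('A1',(.449,.3566)); goto(.449,.3566,.035,-.188)
tray('A1w',(.449,.3566),cam='wrist',r=70,th=70) if 0 else None
im=cams.get_image('wrist');cv2.imwrite('pics/w1.png',im[:,:,::-1]);print(proj('wrist',np.array([.449,.3566,.004])))"
```

```text
[] []
tool shift cm [ 0.7   0.25 18.24] turn [-0.002  0.002  0.009] tcp [0.4428 0.3599 0.2174] t 5.7
[282.90303035 174.00298938]
```

View pics/w1.png

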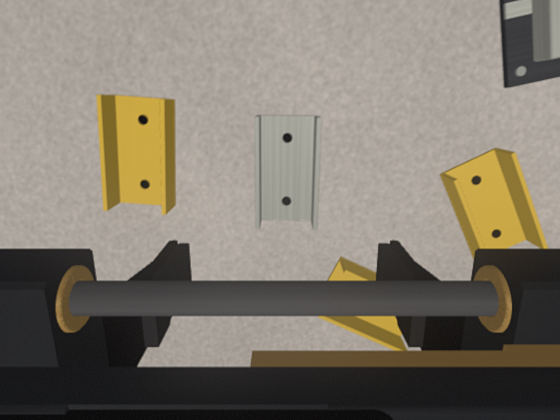

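Wrist view: tray A's holes are at (287,137) and (286,201), close to the prediction of (283,174) for their midpoint. Yellow trays are well to the sides, so I descend.

Emit:
servo_tool(rows=[[[0.7, 0.3, 2.6, 0, 0, 0], [0, 0, 2.6, 0, 0, 0], [0, 0, 2.6, 0, 0, 0], [0, 0, 2.6, 0, 0, 0], [0, 0, 2.6, 0, 0, 0], [0, 0, 2.6, 0, 0, 0], [0, 0, 2.6, 0, 0, 0], [0, 0, 0, 0, 0, 0], [0, 0, 0, 0, 0, 0]]])

```text
time: 6.5
tcp_pos: [0.4523, 0.3495, 0.0347]
tcp_rot: [0.001, 0.995, -0.095, -0.001]
wrist_force: [0.4, 0.8, 1.6]
finger_gap: 0.998
grip_force: 0.0
```

Emit:
servo_tool(rows=[[[0, 0, 0, 0, 0, 0], [0, 0, 0, 0, 0, 0], [0, 0, 0, 0, 0, 0], [0, 0, 0, 0, 0, 0], [0, 0, 0, 0, 0, 0], [0, 0, 0, 0, 0, 0]]], gripper=255)

```text
time: 7.0
tcp_pos: [0.4528, 0.3516, 0.0363]
tcp_rot: [-0.001, 0.996, -0.094, 0.0]
wrist_force: [-0.4, -0.2, 5.9]
finger_gap: 0.645
grip_force: 30.0
```

Emit:
servo_tool(rows=[[[0, 0, -3, 0, 0, 0], [0, 0, -3, 0, 0, 0], [0, 0, -3, 0, 0, 0], [0, 0, 0, 0, 0, -0.11], [0, 0, 0, 0, 0, -0.109], [0, 0, 0, 0, 0, 0], [0, 0, 0, 0, 0, 0]]])

```text
time: 7.58
tcp_pos: [0.4522, 0.3509, 0.1253]
tcp_rot: [0.0, 1.0, 0.014, -0.0]
wrist_force: [-0.4, 0.3, -1.7]
finger_gap: 0.646
grip_force: 30.0
```

```bash
python3 -c "
from h import *
c=np.array([.5539,-.0096]);e=.0312
w=lambda x,y:c+np.array([np.cos(e)*x-np.sin(e)*y,np.sin(e)*x+np.cos(e)*y])
for y in(-.120,-.04,.042): print(y,w(0,y))
goto(*w(0,-.120),.06,e)
im=cams.get_image('wrist');cv2.imwrite('pics/w2.png',im[:,:,::-1])
tray('x',(.6148,-.2982));tray('x2',(.4759,-.3356))"
```

```text
-0.12 [ 0.55764339 -0.1295416 ]
-0.04 [ 0.5551478  -0.04958053]
0.042 [0.55258981 0.03237956]
tool shift cm [ 9.23 48.31  6.54] turn [ 0.     0.001 -0.004] tcp [0.4522 0.3509 0.1253] t 7.6
[[414.8, 139.3, 7.1], [411.8, 163.2, 6.4]] [[0.6445, -0.3021], [0.5852, -0.2941]]
x centre [ 0.6148 -0.2981] yaw -0.134
[[430.7, 195.6, 7.0], [427.6, 219.9, 7.1]] [[0.5057, -0.3398], [0.4462, -0.3313]]
x2 centre [ 0.476  -0.3356] yaw -0.142
```

View pics/w2.png

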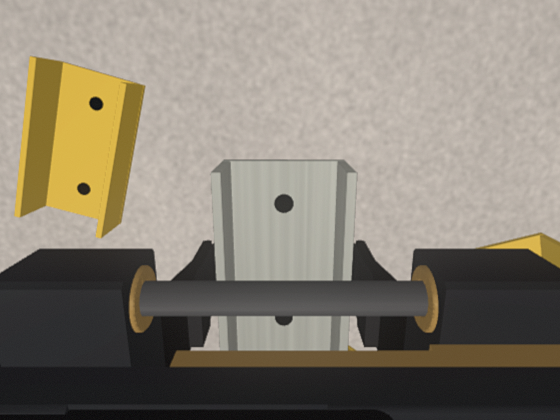

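```bash
python3 -c "
from h import *
s=telemetry.sense()
h=ray('wrist',(284,203),.093)[:2];print(h-np.array(s['tcp_pos'])[:2])
c=np.array([.5539,-.0096]);e=.0312
goto(c[0]+.118*.0312,c[1]-.118,.06,e)"
```

```text
[0.02603255 0.00027942]
tool shift cm [ 9.2  48.13  6.52] turn [ 0.     0.001 -0.003] tcp [0.4522 0.351  0.1251] t 7.7
```

Emit:
servo_tool(rows=[[[0, 0, -3, 0, 0, 0], [0.69, 3.44, 0, 0, 0, 0], [0.69, 3.44, 0, 0, 0, 0], [0.69, 3.44, 0, 0, 0, 0], [0.69, 3.44, 0, 0, 0, 0], [0.69, 3.44, 0, 0, 0, 0], [0.69, 3.44, 0, 0, 0, 0], [0.69, 3.44, 0, 0, 0, 0], [0.69, 3.44, 0, 0, 0, 0], [0.69, 3.44, 0, 0, 0, 0]]])

```text
time: 8.57
tcp_pos: [0.524, 0.042, 0.1554]
tcp_rot: [-0.0, 1.0, 0.014, -0.0]
wrist_force: [1.1, 0.2, -0.5]
finger_gap: 0.641
grip_force: 30.0
```

Emit:
servo_tool(rows=[[[0.69, 3.44, 0, 0, 0, 0], [0.69, 3.44, 0, 0, 0, 0], [0.69, 3.44, 0, 0, 0, 0], [0.69, 3.44, 0, 0, 0, 0], [0.69, 3.44, 0, 0, 0, 0], [0, 0, 2, 0, 0, 0], [0, 0, 2, 0, 0, 0], [0, 0, 2, 0, 0, 0], [0, 0, 0, 0, 0, 0], [0, 0, 0, 0, 0, 0]]])

```text
time: 9.4
tcp_pos: [0.563, -0.1269, 0.0947]
tcp_rot: [-0.0, 1.0, 0.015, -0.001]
wrist_force: [0.8, -0.0, -1.5]
finger_gap: 0.644
grip_force: 30.0
```

```bash
python3 -c "
from h import *
s=telemetry.sense();print(s['finger_gap'],s['grip_force'])
c=np.array([.5539,-.0096]);e=.0312
goto(c[0]+.118*.0312+.004,c[1]-.118,.0455,e)
im=cams.get_image('wrist');cv2.imwrite('pics/w3.png',im[:,:,::-1])"
```

```text
0.6438385180493656 29.999515414237976
tool shift cm [-0.13  0.07  4.92] turn [-0.001  0.003 -0.001] tcp [ 0.563  -0.1269  0.0947] t 9.4
```

View pics/w3.png

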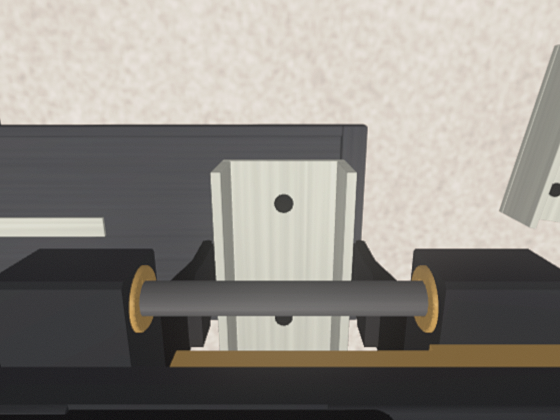

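Wrist: tray A is held square above the bed. The stop's inner edge is at col ~343 (row 140) and its outer edge at col ~366.

```bash
python3 -c "
from h import *
c=np.array([.5539,-.0096]);e=.0312
for uv in ((343,140),(341.5,127),(366,126),(365,190)):
  q=ray('wrist',uv,.016)[:2]-c; print(uv,q[0]*np.cos(e)+q[1]*np.sin(e),-q[0]*np.sin(e)+q[1]*np.cos(e))
h=ray('wrist',(284,203),.0947-.0323)[:2]-c;print('hole',h[0]*np.cos(e)+h[1]*np.sin(e),-h[0]*np.sin(e)+h[1]*np.cos(e))"
```

```text
(343, 140) 0.05639617313006793 -0.1518034542350744
(341.5, 127) 0.06367853072954242 -0.15065845107713322
(366, 126) 0.0642128602425033 -0.16446564089261193
(365, 190) 0.027087701739014168 -0.16599858044204444
hole 0.03198436471482087 -0.11808449422192552
```

Emit:
servo_tool(rows=[[[-0.15, 0, 1.2, 0, 0, 0], [0, 0, 1.2, 0, 0, 0], [0, 0, 1.2, 0, 0, 0], [0, 0, 0.7, 0, 0, 0], [0, 0, 0.6, 0, 0, 0], [0, 0, 0, 0, 0, 0], [0, 0, 0, 0, 0, 0]]])

```text
time: 10.03
tcp_pos: [0.5622, -0.1272, 0.0463]
tcp_rot: [-0.0, 1.0, 0.015, -0.0]
wrist_force: [0.3, -0.4, -1.5]
finger_gap: 0.637
grip_force: 30.0
```

Emit:
servo_tool(rows=[[[0, 0, 0, 0, 0, 0], [0, 0, 0, 0, 0, 0], [0, 0, 0, 0, 0, 0], [0, 0, -3, 0, 0, 0], [0, 0, -3, 0, 0, 0], [0, 0, -3, 0, 0, 0], [0, 0, -3, 0, 0, 0], [0, 0, -3, 0, 0, 0]]], gripper=40)

```text
time: 10.7
tcp_pos: [0.5622, -0.1272, 0.1986]
tcp_rot: [0.0, 1.0, 0.015, 0.0]
wrist_force: [1.2, -0.2, -0.1]
finger_gap: 0.842
grip_force: 0.0
```

```bash
python3 -c "
from h import *
im=cams.get_image('top');cv2.imwrite('pics/t4.png',im[:,:,::-1])
goto(.6148,-.2981,.2,-.134)"
```

```text
tool shift cm [ 4.46 17.19  0.58] turn [ 0.001 -0.009  0.165] tcp [ 0.5649 -0.1276  0.2051] t 10.8
```

Emit:
servo_tool(rows=[[[0, 0, 0, 0, 0, 0.083], [0, 0, 0, 0, 0, 0.082], [1.45, 3.25, 0, 0, 0, 0], [1.45, 3.25, 0, 0, 0, 0], [1.45, 3.25, 1, 0, 0, 0], [1.45, 3.25, 2, 0, 0, 0], [1.45, 3.25, 3, 0, 0, 0], [0, 0, 3, 0, 0, 0], [0, 0, 0, 0, 0, 0], [0, 0, 0, 0, 0, 0]]], gripper=0)

```text
time: 11.58
tcp_pos: [0.6104, -0.2937, 0.1083]
tcp_rot: [-0.001, 0.998, -0.067, -0.002]
wrist_force: [0.9, 1.0, 0.9]
finger_gap: 1.002
grip_force: 0.0
```

```bash
python3 -c "
from h import *
goto(.6148,-.2981,.035,-.134)
print(proj('wrist',np.array([.6445,-.3021,.004])))
tray('B2',(.6148,-.2981))
tray('Bw',(.6445,-.3021),cam='wrist',r=60,th=50)
"
```

```text
tool shift cm [0.52 0.39 7.32] turn [-0.001  0.003 -0.   ] tcp [ 0.6104 -0.2937  0.1083] t 11.6
[289.12028847 159.35107169]
[[420.0, 150.2, 3.6], [428.9, 151.7, 9.9], [423.5, 152.9, 5.8], [411.8, 163.2, 6.8]] [[0.6176, -0.3148], [0.614, -0.3369], [0.611, -0.3234], [0.5851, -0.2941]]
[] []
```

Emit:
servo_tool(rows=[[[0.5, 0.4, 1.8, 0, 0, 0], [0, 0, 1.8, 0, 0, 0], [0, 0, 1.8, 0, 0, 0], [0, 0, 1.8, 0, 0, 0], [0, 0, 0, 0, 0, 0], [0, 0, 0, 0, 0, 0]]])

```text
time: 12.18
tcp_pos: [0.6166, -0.2982, 0.0393]
tcp_rot: [-0.0, 0.998, -0.066, 0.001]
wrist_force: [0.7, -0.0, 0.2]
finger_gap: 1.0
grip_force: 0.0
```

Emit:
servo_tool(rows=[[[0, 0, 0, 0, 0, 0], [0, 0, 0, 0, 0, 0], [0, 0, 0, 0, 0, 0], [0, 0, 0, 0, 0, 0], [0, 0, 0, 0, 0, 0]]], gripper=255)

```text
time: 12.6
tcp_pos: [0.616, -0.2991, 0.0384]
tcp_rot: [0.0, 0.998, -0.067, 0.0]
wrist_force: [-0.7, 0.4, -0.1]
finger_gap: 0.706
grip_force: 0.0
```

Emit:
servo_tool(rows=[[[0, 0, -3, 0, 0, 0], [0, 0, -3, 0, 0, 0], [0, 0, -3, 0, 0, 0], [0, 0, -3, 0, 0, 0], [0, 0, 0, 0, 0, -0.083], [0, 0, 0, 0, 0, -0.082], [0, 0, 0, 0, 0, 0], [0, 0, 0, 0, 0, 0]]])

```text
time: 13.27
tcp_pos: [0.6156, -0.299, 0.1576]
tcp_rot: [-0.0, 1.0, 0.014, -0.0]
wrist_force: [-0.1, -0.4, -0.1]
finger_gap: 0.098
grip_force: 0.0
```

```bash
cat >> h.py <<'E'
C0=np.array([.5539,-.0096]);E0=.0312
def W(x,y): return C0+np.array([np.cos(E0)*x-np.sin(E0)*y,np.sin(E0)*x+np.cos(E0)*y])
def L(p): q=np.array(p[:2])-C0; return np.round([q@[np.cos(E0),np.sin(E0)],q@[-np.sin(E0),np.cos(E0)]],4)
def held(dz,box=(250,180,320,240)):
    s=telemetry.sense(); im=cams.get_image('wrist')
    P=dark(im,*box,th=75,amin=60,amax=600); z=s["tcp_pos"][2]-dz
    for p in P: print("hole",np.round(p,1),"rel tcp",np.round(L(ray('wrist',p[:2],z))-L(s["tcp_pos"]),4))
    print("gap",s["finger_gap"],s["grip_force"])
E
python3 -c "
from h import *
goto(*W(0,-.036),.155,E0); held(.0323)
tray('C',(.476,-.3356))
im=cams.get_image('top');g=dark(im,320,150,352,202,60,1.5);print([L(ray('top',p[:2],.012)) for p in g])
"
```

```text
tool shift cm [ -5.34 -25.51   0.27] turn [-0.     0.    -0.003] tcp [ 0.6156 -0.299   0.1576] t 13.3
hole [276.  229.2  66.1] rel tcp [0.0131 0.0034]
gap 0.09761192413816926 0.0
[[430.7, 195.6, 7.4], [427.6, 220.0, 7.8]] [[0.5057, -0.3398], [0.4461, -0.3312]]
C centre [ 0.4759 -0.3355] yaw -0.144
[array([ 0.03  , -0.1177]), array([-0.0303, -0.1174])]
```

The fingers had not finished closing when I lifted, so I need to allow 8 rows. Tray 1 sits well in the cradle, at (0, -0.1175). Reopening to redo B.

Emit:
servo_tool(rows=[[[0, 0, 0, 0, 0, 0.083], [0, 0, 0, 0, 0, 0.082], [-2, 0, 0, 0, 0, 0], [-2, 0, 0, 0, 0, 0], [0, 0, 0, 0, 0, 0], [0, 0, 0, 0, 0, 0]]], gripper=0)

```text
time: 13.92
tcp_pos: [0.5755, -0.2939, 0.1578]
tcp_rot: [0.0, 0.998, -0.068, -0.0]
wrist_force: [-0.7, 1.2, -0.5]
finger_gap: 0.395
grip_force: 0.0
```

```bash
python3 -c "
from h import *
im=cams.get_image('wrist');cv2.imwrite('pics/w5.png',im[:,:,::-1])
P=dark(im,200,60,360,290,50,40,400);print(P,[ray('wrist',p,.004) for p in P])
s=telemetry.sense();print(s['tcp_pos'])
tray('B3',(.6148,-.2981))
"
```

```text
[(np.float64(280.6854765933446), np.float64(101.83815566835872), np.float64(82.08333333333333)), (np.float64(345.1423918646609), np.float64(271.18764937438493), np.float64(395.1666666666667))] [array([ 0.64658175, -0.30141947,  0.004     ]), array([ 0.50298865, -0.33629322,  0.004     ])]
[ 0.5763536  -0.29366661  0.15784421]
[[419.9, 163.6, 2.0]] [[0.5843, -0.314]]
```

Emit:
servo_tool(rows=[[[1.95, 0, 0, 0, 0, 0], [1.95, -0.1, 0, 0, 0, 0], [0, 0, 3, 0, 0, 0], [0, 0, 3, 0, 0, 0], [0, 0, 3, 0, 0, 0], [0, 0, 2, 0, 0, 0], [0, 0, 1.2, 0, 0, 0], [0, 0, 0, 0, 0, 0], [0, 0, 0, 0, 0, 0]]])

```text
time: 14.77
tcp_pos: [0.6154, -0.2978, 0.0358]
tcp_rot: [-0.0, 0.998, -0.067, -0.0]
wrist_force: [0.5, -0.5, 1.3]
finger_gap: 0.998
grip_force: 0.0
```

Emit:
servo_tool(rows=[[[0, 0, 0, 0, 0, 0], [0, 0, 0, 0, 0, 0], [0, 0, 0, 0, 0, 0], [0, 0, 0, 0, 0, 0], [0, 0, 0, 0, 0, 0], [0, 0, 0, 0, 0, 0], [0, 0, 0, 0, 0, 0], [0, 0, 0, 0, 0, 0]]], gripper=255)

```text
time: 15.43
tcp_pos: [0.6151, -0.298, 0.0361]
tcp_rot: [0.0, 0.998, -0.067, 0.0]
wrist_force: [-1.3, -0.1, 4.0]
finger_gap: 0.64
grip_force: 30.0
```

Emit:
servo_tool(rows=[[[0, 0, -3, 0, 0, 0], [0, 0, -3, 0, 0, 0], [0, 0, -3, 0, 0, 0], [0, 0, -3, 0, 0, 0], [0, 0, 0, 0, 0, -0.083], [0, 0, 0, 0, 0, -0.082], [0, 0, 0, 0, 0, 0], [0, 0, 0, 0, 0, 0]]])

```text
time: 16.1
tcp_pos: [0.6146, -0.2978, 0.1552]
tcp_rot: [-0.0, 1.0, 0.014, -0.0]
wrist_force: [1.1, 0.4, -1.4]
finger_gap: 0.639
grip_force: 30.0
```

```bash
python3 -c "
from h import *
held(.0323); goto(*W(0,-.036),.155,E0)
"
```

```text
hole [282.9 193.7 253.5] rel tcp [0.0305 0.    ]
gap 0.6391622885006454 29.99718278646469
tool shift cm [-5.250e+00 -2.538e+01  2.000e-02] turn [-0.001  0.001 -0.003] tcp [ 0.6145 -0.2978  0.155 ] t 16.1
```

Emit:
servo_tool(rows=[[[-0.66, -3.17, 0, 0, 0, 0], [-0.66, -3.17, 0, 0, 0, 0], [-0.66, -3.17, 0, 0, 0, 0], [-0.66, -3.17, 0, 0, 0, 0], [-0.66, -3.17, 0, 0, 0, 0], [-0.66, -3.17, 0, 0, 0, 0], [-0.66, -3.17, 0, 0, 0, 0], [-0.66, -3.17, 0, 0, 0, 0], [0, 0, 0, 0, 0, 0], [0, 0, 0, 0, 0, 0]]])

```text
time: 16.98
tcp_pos: [0.5539, -0.0437, 0.1555]
tcp_rot: [-0.0, 1.0, 0.016, -0.0]
wrist_force: [0.6, -0.7, -1.3]
finger_gap: 0.645
grip_force: 30.0
```

Emit:
servo_tool(rows=[[[0, 0, 2, 0, 0, 0], [0, 0, 2, 0, 0, 0], [0, 0, 2, 0, 0, 0], [0, 0, 0, 0, 0, 0], [0, 0, 0, 0, 0, 0]]])

```text
time: 17.4
tcp_pos: [0.5536, -0.0471, 0.0948]
tcp_rot: [0.0, 1.0, 0.014, -0.001]
wrist_force: [1.0, 0.0, 0.2]
finger_gap: 0.639
grip_force: 30.0
```

```bash
python3 -c "
from h import *
held(.0323); goto(*W(0,-.036),.0455,E0);tray('C3',(.476,-.3356))
"
```

```text
hole [283.  193.7 237.1] rel tcp [0.0311 0.0001]
gap 0.6390187718668098 29.997595846652985
tool shift cm [ 0.05 -0.13  5.06] turn [ 0.     0.    -0.002] tcp [ 0.5546 -0.0469  0.0961] t 17.4
[[448.9, 187.0, 7.3], [446.0, 211.2, 6.8]] [[0.5273, -0.3853], [0.4678, -0.3769]]
C3 centre [ 0.4976 -0.3811] yaw -0.14
```

Emit:
servo_tool(rows=[[[0, -0.1, 1.2, 0, 0, 0], [0, 0, 1.2, 0, 0, 0], [0, 0, 1.2, 0, 0, 0], [0, 0, 0.8, 0, 0, 0], [0, 0, 0.6, 0, 0, 0], [0, 0, 0, 0, 0, 0], [0, 0, 0, 0, 0, 0]]])

```text
time: 18.08
tcp_pos: [0.5541, -0.045, 0.0452]
tcp_rot: [-0.0, 1.0, 0.015, -0.0]
wrist_force: [-0.2, 0.6, -1.4]
finger_gap: 0.644
grip_force: 30.0
```

Emit:
servo_tool(rows=[[[0, 0, 0, 0, 0, 0], [0, 0, 0, 0, 0, 0], [0, 0, 0, 0, 0, 0], [0, 0, -2, 0, 0, 0], [0, 0, -3, 0, 0, 0], [0, 0, -3, 0, 0, 0], [0, 0, -3, 0, 0, 0], [0, 0, -2, 0, 0, 0]]], gripper=62)

```text
time: 18.75
tcp_pos: [0.5552, -0.045, 0.1791]
tcp_rot: [0.0, 1.0, 0.015, 0.002]
wrist_force: [0.4, -0.5, 0.8]
finger_gap: 0.761
grip_force: 0.0
```

```bash
python3 -c "
from h import *
im=cams.get_image('top');cv2.imwrite('pics/t6.png',im[:,:,::-1])
g=dark(im,280,150,352,202,60,1.5);print([L(ray('top',p[:2],.012)) for p in g])
tray('C4',(.4976,-.3811));goto(.4976,-.3811,.1,-.14)
"
```

```text
[array([ 0.0306, -0.1056]), array([-0.0192,  0.0289]), array([-0.0312, -0.0352]), array([-0.0353,  0.0371]), array([-0.041 ,  0.0228]), array([-0.0596, -0.0136])]
[[448.9, 187.0, 6.8], [445.9, 211.2, 6.6]] [[0.5272, -0.3851], [0.4678, -0.3769]]
C4 centre [ 0.4975 -0.381 ] yaw -0.139
tool shift cm [-6.98 33.4   7.99] turn [ 0.    -0.007  0.171] tcp [ 0.5566 -0.0451  0.1802] t 18.9
```

Emit:
servo_tool(rows=[[[0, 0, 0, 0, 0, 0.086], [0, 0, 0, 0, 0, 0.085], [-0.12, 3.41, 0, 0, 0, 0], [-0.12, 3.41, 0, 0, 0, 0], [-0.12, 3.41, 0, 0, 0, 0], [-0.12, 3.41, 0, 0, 0, 0], [-0.12, 3.41, 0, 0, 0, 0], [-0.12, 3.41, 0, 0, 0, 0], [-0.12, 3.41, 1, 0, 0, 0], [-0.12, 3.41, 2, 0, 0, 0]]], gripper=0)

```text
time: 19.68
tcp_pos: [0.5073, -0.3161, 0.1472]
tcp_rot: [0.001, 0.998, -0.07, 0.002]
wrist_force: [0.8, -0.5, -0.3]
finger_gap: 1.003
grip_force: 0.0
```

Emit:
servo_tool(rows=[[[-0.12, 3.41, 2, 0, 0, 0], [-0.12, 3.41, 2, 0, 0, 0], [0, 0, 0, 0, 0, 0], [0, 0, 0, 0, 0, 0]]])

```text
time: 20.02
tcp_pos: [0.4923, -0.3828, 0.1032]
tcp_rot: [-0.0, 0.997, -0.072, -0.002]
wrist_force: [0.2, 1.3, 0.3]
finger_gap: 0.999
grip_force: 0.0
```

```bash
python3 -c "
from h import *
im=cams.get_image('top');cv2.imwrite('pics/t7.png',im[:,:,::-1])
g=dark(im,280,150,352,202,60,1.5);print([L(ray('top',p[:2],.012)) for p in g])
goto(.4975,-.381,.0355,-.139)
im=cams.get_image('wrist');P=dark(im,200,60,360,290,50,40,400);print([ray('wrist',p,.004) for p in P])
"
```

```text
[array([ 0.03  , -0.1177]), array([ 0.0288, -0.0349]), array([-0.0303, -0.1174]), array([-0.0313, -0.0353])]
tool shift cm [ 0.36 -0.06  6.89] turn [-0.001  0.002 -0.003] tcp [ 0.4939 -0.3812  0.1044] t 20.1
[array([ 0.5295151 , -0.38417929,  0.004     ]), array([ 0.4696809 , -0.37576867,  0.004     ])]
```

Emit:
servo_tool(rows=[[[0.45, -0.05, 1.7, 0, 0, 0], [0, 0, 1.7, 0, 0, 0], [0, 0, 1.7, 0, 0, 0], [0, 0, 1.7, 0, 0, 0], [0, 0, 0, 0, 0, 0], [0, 0, 0, 0, 0, 0]]])

```text
time: 20.62
tcp_pos: [0.4998, -0.3797, 0.0378]
tcp_rot: [-0.0, 0.998, -0.069, -0.0]
wrist_force: [-0.2, -0.1, 0.6]
finger_gap: 1.003
grip_force: 0.0
```

Emit:
servo_tool(rows=[[[0, 0, 0, 0, 0, 0], [0, 0, 0, 0, 0, 0], [0, 0, 0, 0, 0, 0], [0, 0, 0, 0, 0, 0], [0, 0, 0, 0, 0, 0], [0, 0, 0, 0, 0, 0], [0, 0, 0, 0, 0, 0], [0, 0, 0, 0, 0, 0]]], gripper=255)

```text
time: 21.28
tcp_pos: [0.4994, -0.3813, 0.038]
tcp_rot: [0.0, 0.998, -0.07, 0.0]
wrist_force: [-0.4, 1.1, 4.9]
finger_gap: 0.644
grip_force: 30.0
```

Emit:
servo_tool(rows=[[[0, 0, -3, 0, 0, 0], [0, 0, -3, 0, 0, 0], [0, 0, -3, 0, 0, 0], [0, 0, -3, 0, 0, 0], [0, 0, 0, 0, 0, -0.086], [0, 0, 0, 0, 0, -0.085], [0, 0, 0, 0, 0, 0], [0, 0, 0, 0, 0, 0]]])

```text
time: 21.95
tcp_pos: [0.4989, -0.3809, 0.1571]
tcp_rot: [-0.0, 1.0, 0.014, -0.0]
wrist_force: [0.0, 0.2, -1.3]
finger_gap: 0.641
grip_force: 30.0
```

```bash
python3 -c "
from h import *
held(.0323); goto(*W(0,.045),.155,E0)
"
```

```text
hole [283.1 195.7 247.8] rel tcp [ 0.0294 -0.0001]
gap 0.6410230967897228 29.998335242271423
tool shift cm [  6.51 -41.47   0.23] turn [-0.001  0.001 -0.003] tcp [ 0.4989 -0.381   0.157 ] t 22.0
```

Emit:
servo_tool(rows=[[[0.5, -3.19, 0, 0, 0, 0], [0.5, -3.19, 0, 0, 0, 0], [0.5, -3.19, 0, 0, 0, 0], [0.5, -3.19, 0, 0, 0, 0], [0.5, -3.19, 0, 0, 0, 0], [0.5, -3.19, 0, 0, 0, 0], [0.5, -3.19, 0, 0, 0, 0], [0.5, -3.19, 0, 0, 0, 0], [0.5, -3.19, 0, 0, 0, 0], [0.5, -3.19, 0, 0, 0, 0]]])

```text
time: 22.83
tcp_pos: [0.5391, -0.0592, 0.1573]
tcp_rot: [-0.0, 1.0, 0.014, -0.0]
wrist_force: [0.4, -0.2, -1.2]
finger_gap: 0.641
grip_force: 30.0
```

Emit:
servo_tool(rows=[[[0.5, -3.19, 0, 0, 0, 0], [0.5, -3.19, 0, 0, 0, 0], [0.5, -3.19, 0, 0, 0, 0], [0, 0, 0, 0, 0, 0], [0, 0, 2, 0, 0, 0], [0, 0, 2, 0, 0, 0], [0, 0, 2, 0, 0, 0], [0, 0, 0, 0, 0, 0], [0, 0, 0, 0, 0, 0]]])

```text
time: 23.58
tcp_pos: [0.5506, 0.0351, 0.0968]
tcp_rot: [0.0, 1.0, 0.015, -0.001]
wrist_force: [0.4, -1.2, -1.5]
finger_gap: 0.64
grip_force: 30.0
```

```bash
python3 -c "
from h import *
held(.034); goto(*W(0,.045),.047,E0)
im=cams.get_image('wrist');cv2.imwrite('pics/w8.png',im[:,:,::-1])
"
```

```text
hole [283.3 195.7 233.2] rel tcp [0.0296 0.    ]
gap 0.6400534773043337 29.99877154827118
tool shift cm [ 0.1  -0.01  5.1 ] turn [-0.     0.001 -0.002] tcp [0.5515 0.0353 0.098 ] t 23.6
```

View pics/w8.png

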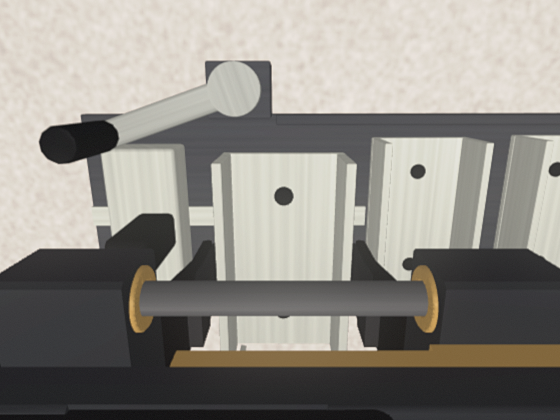

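Wrist: tray C is between the jaw (right edge at col 185) and tray B (left flange at col 370), with room for both fingers. Lowering.

Emit:
servo_tool(rows=[[[0.1, 0, 1.2, 0, 0, 0], [0, 0, 1.2, 0, 0, 0], [0, 0, 1.2, 0, 0, 0], [0, 0, 0.8, 0, 0, 0], [0, 0, 0.6, 0, 0, 0], [0, 0, 0, 0, 0, 0], [0, 0, 0, 0, 0, 0]]])

```text
time: 24.27
tcp_pos: [0.5523, 0.0354, 0.0472]
tcp_rot: [-0.0, 1.0, 0.015, -0.0]
wrist_force: [-0.5, -0.7, -1.9]
finger_gap: 0.638
grip_force: 30.0
```

Emit:
servo_tool(rows=[[[0, 0, 0, 0, 0, 0], [0, 0, 0, 0, 0, 0], [0, 0, 0, 0, 0, 0], [0, 0, -2, 0, 0, 0], [0, 0, -3, 0, 0, 0], [0, 0, -3, 0, 0, 0], [0, 0, -3, 0, 0, 0], [0, 0, 0, 0, 0, 0]]], gripper=62)

```text
time: 24.93
tcp_pos: [0.5557, 0.0358, 0.1643]
tcp_rot: [-0.0, 1.0, 0.015, 0.005]
wrist_force: [0.7, 0.7, 0.8]
finger_gap: 0.754
grip_force: 0.0
```

```bash
python3 -c "
from h import *
goto(.5500,.1059,.078,E0)
"
```

```text
tool shift cm [-0.44 -7.02  8.63] turn [-0.    -0.01  -0.001] tcp [0.5557 0.0358 0.1643] t 24.9
```

Emit:
servo_tool(rows=[[[-0.15, -2.34, 0, 0, 0, 0], [-0.15, -2.34, 0, 0, 0, 0], [0, -2.34, 0, 0, 0, 0], [0, 0, 0, 0, 0, 0], [0, 0, 2.2, 0, 0, 0], [0, 0, 2.2, 0, 0, 0], [0, 0, 2.2, 0, 0, 0], [0, 0, 2, 0, 0, 0], [0, 0, 0, 0, 0, 0]]], gripper=120)

```text
time: 25.68
tcp_pos: [0.545, 0.1046, 0.068]
tcp_rot: [0.001, 1.0, 0.015, -0.003]
wrist_force: [0.2, -0.4, 0.2]
finger_gap: 0.531
grip_force: 0.0
```

Emit:
servo_tool(rows=[[[0, 0, 0, 0, 0, 0], [0, 0, 0, 0, 0, 0], [0, 0, 0, 0, 0, 0], [0, 0, 0, 0, 0, 0], [0, 0, 0, 0, 0, 0], [0, 0, 0, 0, 0, 0], [0, 0, 0, 0, 0, 0]]], gripper=255)

```text
time: 26.27
tcp_pos: [0.5479, 0.1056, 0.0727]
tcp_rot: [-0.0, 1.0, 0.015, 0.001]
wrist_force: [-0.7, -0.3, 6.5]
finger_gap: 0.227
grip_force: 30.0
```

Emit:
servo_tool(rows=[[[0, 0.8, 0, 0, 0, 0], [0, 0.8, 0, 0, 0, 0], [0, 0.8, 0, 0, 0, 0], [0, 0.8, 0, 0, 0, 0], [0, 0.8, 0, 0, 0, 0], [0, 0.8, 0, 0, 0, 0], [0, 0.8, 0, 0, 0, 0], [0, 0.8, 0, 0, 0, 0], [0, 0.8, 0, 0, 0, 0], [0, 0.6, 0, 0, 0, 0]]])

```text
time: 27.1
tcp_pos: [0.5504, 0.0275, 0.0727]
tcp_rot: [-0.0, 1.0, 0.015, 0.001]
wrist_force: [-1.0, 3.7, 7.0]
finger_gap: 0.222
grip_force: 30.0
```

Emit:
servo_tool(rows=[[[0, 0.3, 0, 0, 0, 0], [0, 0, 0, 0, 0, 0], [0, 0, 0, 0, 0, 0], [0, 0, 0, 0, 0, 0]]])

```text
time: 27.43
tcp_pos: [0.5505, 0.0238, 0.0727]
tcp_rot: [0.0, 1.0, 0.015, 0.001]
wrist_force: [-1.5, -0.7, 7.5]
finger_gap: 0.225
grip_force: 30.0
```

```bash
python3 -c "
from h import *
im=cams.get_image('top');cv2.imwrite('pics/t9.png',im[:,:,::-1])
s=telemetry.sense();print(L(s['tcp_pos']),s['wrist_force'])
g=dark(im,270,150,352,202,60,1.5);print([L(ray('top',p[:2],.012)) for p in g])
"
```

```text
[-0.0023  0.0335] [-0.72634916 -0.1775262   8.05382602]
[array([ 0.0459, -0.0875]), array([ 0.0406, -0.1091]), array([ 0.0299, -0.1166]), array([-0.005, -0.108]), array([-0.0578, -0.1283])]
```

Emit:
servo_tool(rows=[[[0, 0.2, 0, 0, 0, 0], [0, 0, 0, 0, 0, 0], [0, 0, 0, 0, 0, 0]]])

```text
time: 27.73
tcp_pos: [0.5506, 0.0227, 0.0727]
tcp_rot: [-0.0, 1.0, 0.015, 0.001]
wrist_force: [-0.9, 2.2, 7.6]
finger_gap: 0.228
grip_force: 30.0
```

Emit:
servo_tool(rows=[[[0, 0.2, 0, 0, 0, 0], [0, 0, 0, 0, 0, 0], [0, 0, 0, 0, 0, 0]]])

```text
time: 27.98
tcp_pos: [0.5506, 0.0209, 0.0727]
tcp_rot: [-0.0, 1.0, 0.016, 0.001]
wrist_force: [-0.7, 1.9, 8.0]
finger_gap: 0.225
grip_force: 30.0
```

Emit:
servo_tool(rows=[[[0, 0.2, 0, 0, 0, 0], [0, 0, 0, 0, 0, 0], [0, 0, 0, 0, 0, 0]]])

```text
time: 28.23
tcp_pos: [0.5507, 0.0195, 0.0727]
tcp_rot: [-0.001, 1.0, 0.016, 0.001]
wrist_force: [-1.1, 4.5, 7.5]
finger_gap: 0.232
grip_force: 30.0
```

Emit:
servo_tool(rows=[[[0, 0.2, 0, 0, 0, 0], [0, 0, 0, 0, 0, 0], [0, 0, 0, 0, 0, 0]]])

```text
time: 28.48
tcp_pos: [0.5507, 0.0194, 0.0727]
tcp_rot: [-0.002, 1.0, 0.016, 0.001]
wrist_force: [-0.7, 9.4, 7.6]
finger_gap: 0.231
grip_force: 30.0
```

Emit:
servo_tool(rows=[[[0, 0.3, 0, 0, 0, 0], [0, 0, 0, 0, 0, 0], [0, 0, 0, 0, 0, 0]]])

```text
time: 28.73
tcp_pos: [0.5507, 0.0193, 0.0727]
tcp_rot: [-0.003, 1.0, 0.018, 0.001]
wrist_force: [-1.6, 19.1, 6.6]
finger_gap: 0.227
grip_force: 30.1
```

Emit:
servo_tool(rows=[[[0, 0, 0, 0, 0, 0], [0, 0, 0, 0, 0, 0], [0, 0, 0, 0, 0, 0], [0, -0.2, -3, 0, 0, 0], [0, 0, -3, 0, 0, 0], [0, 0, -3, 0, 0, 0], [0, -3, -3, 0, 0, 0], [0, -3, -3, 0, 0, 0], [0, -3, 0, 0, 0, 0], [0, -3, 0, 0, 0, 0]]], gripper=120)

```text
time: 29.57
tcp_pos: [0.5474, 0.1348, 0.2229]
tcp_rot: [-0.0, 1.0, 0.014, 0.002]
wrist_force: [-0.0, -0.1, -1.1]
finger_gap: 0.528
grip_force: 0.0
```

Emit:
servo_tool(rows=[[[0, -3, 0, 0, 0, 0], [0, -3, 0, 0, 0, 0], [0, -2, 0, 0, 0, 0], [0, 0, 0, 0, 0, 0], [0, 0, 0, 0, 0, 0]]])

```text
time: 29.98
tcp_pos: [0.5437, 0.2147, 0.2202]
tcp_rot: [0.0, 1.0, 0.016, -0.0]
wrist_force: [0.3, -0.7, -0.2]
finger_gap: 0.534
grip_force: 0.0
```

```bash
python3 -c "
from h import *
im=cams.get_image('top');cv2.imwrite('pics/t10.png',im[:,:,::-1])
c=im[125:210,140:375].astype(float)*1.6
cv2.imwrite('pics/t10c.png',cv2.resize(np.clip(c,0,255).astype(np.uint8),(790,286),interpolation=cv2.INTER_CUBIC)[:,:,::-1])
g=dark(im,260,150,352,202,60,1.5);print([L(ray('top',p[:2],.012)) for p in g])
for n in ((.6211,.3283),(.6093,.2441),(.4295,.0533),(.4337,-.053)): print(holes('cl',n,.04,r=10))
print(telemetry.sense()['tcp_pos'])
"
```

```text
[array([0.0602, 0.0448]), array([0.0529, 0.0729]), array([0.0528, 0.0813]), array([0.0515, 0.0514]), array([0.0496, 0.0611]), array([0.0443, 0.0816]), array([0.0463, 0.0727]), array([0.0315, 0.0615]), array([ 0.03  , -0.1226]), array([ 0.0287, -0.0665]), array([ 0.028 , -0.0103]), array([0.0239, 0.07  ]), array([0.0209, 0.0812]), array([0.012 , 0.0661]), array([0.0105, 0.0835]), array([-0.0158,  0.0679]), array([-0.0159,  0.0737]), array([-0.0176,  0.0867]), array([-0.0175,  0.0655]), array([-0.0303, -0.1222]), array([-0.0276,  0.0769]), array([-0.0315, -0.0663]), array([-0.0318, -0.0103]), array([-0.0476,  0.0407]), array([-0.0428,  0.0816]), array([-0.0483,  0.0853]), array([-0.0493,  0.0774]), array([-0.0483,  0.068 ]), array([-0.0549, -0.1163]), array([-0.0584,  0.0739]), array([-0.06  , -0.1207])]
(array([], dtype=float64), array([], dtype=float64))
(array([[194. , 144.1,  39.9]]), array([[0.6191722 , 0.23302788]]))
(array([[270.2, 225.6,   7. ]]), array([[0.42955064, 0.05347893]]))
(array([[315.8, 224.1,   6.7]]), array([[ 0.43381099, -0.05296956]]))
[0.54437563 0.2126781  0.22059998]
```

View pics/t10c.png

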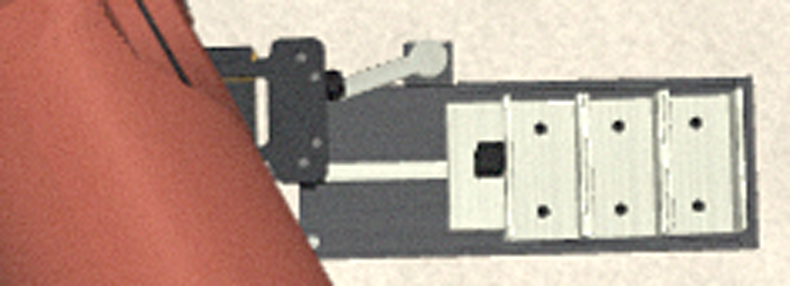

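The row is tight, with tray centres at cradle y = -0.122, -0.066 and -0.010. Now I look at the left clips with the wrist camera.

```bash
python3 -c "
from h import *
s=telemetry.sense();im=cams.get_image('wrist');cv2.imwrite('pics/w11.png',im[:,:,::-1])
for n in ((.6211,.3283),(.6093,.2441)): print(proj('wrist',np.array([*n,.04])))
P=dark(im,60,60,360,245,45,60,400);print(P,[ray('wrist',p,.04) for p in P])
"
```

```text
[142.78805425  89.45487127]
[247.285993  107.6155658]
[(np.float64(142.39154786150715), np.float64(87.58346911065853), np.float64(68.19444444444444)), (np.float64(247.10606390704427), np.float64(105.78006535947713), np.float64(63.75))] [array([0.62253605, 0.32851634, 0.04      ]), array([0.61074576, 0.24425069, 0.04      ])]
```

View pics/w11.png

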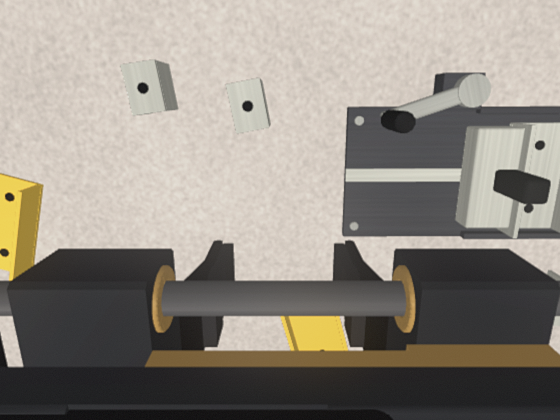

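```bash
python3 -c "
from h import *
for n,pp in (('c1',[(121,65),(133,115),(156,60),(165,110)]),('c2',[(226,86),(236,133),(260,79),(269,126)])):
  X=[ray('wrist',p,.04)[:2] for p in pp]
  for a,b in ((0,1),(2,3)): d=X[a]-X[b]; print(n,np.arctan2(d[1],d[0]),np.linalg.norm(d))
goto(.6103,.2442,.12,.2)
"
```

```text
c1 0.167317787008331 0.038981151186514455
c1 0.12959947952104367 0.0385418505514814
c2 0.2085690473450931 0.03788113604318852
c2 0.21124713303245285 0.03753721433160304
tool shift cm [ 6.68 -2.94 10.06] turn [ 0.    -0.    -0.171] tcp [0.5443 0.213  0.2207] t 30.3
```

Emit:
servo_tool(rows=[[[0, 0, 0, 0, 0, -0.09], [0, 0, 0, 0, 0, -0.089], [2.37, -0.56, 0, 0, 0, 0], [2.37, -0.56, 0, 0, 0, 0], [2.37, -0.56, 0, 0, 0, 0], [0, 0, 3, 0, 0, 0], [0, 0, 3, 0, 0, 0], [0, 0, 3, 0, 0, 0], [0, 0, 0, 0, 0, 0], [0, 0, 0, 0, 0, 0]]], gripper=79)

```text
time: 31.12
tcp_pos: [0.6093, 0.2445, 0.1296]
tcp_rot: [0.0, 0.995, 0.104, -0.002]
wrist_force: [0.7, -0.9, 1.4]
finger_gap: 0.687
grip_force: 0.0
```

```bash
python3 -c "
from h import *
goto(.6103,.2442,.040,.21)
im=cams.get_image('wrist');cv2.imwrite('pics/w12.png',im[:,:,::-1])
P=dark(im,200,60,360,320,50,60,600);print(P,[ray('wrist',p,.04) for p in P])
"
```

```text
tool shift cm [0.12 0.05 8.96] turn [ 0.001  0.003 -0.001] tcp [0.6093 0.2445 0.1296] t 31.1
[(np.float64(207.97353557061774), np.float64(264.8416404915413), np.float64(504.0833333333333)), (np.float64(353.9551501713364), np.float64(266.4396123093462), np.float64(275.61111111111114))] [array([0.56823677, 0.2871002 , 0.04      ]), array([0.58706965, 0.1927214 , 0.04      ])]
```

Emit:
servo_tool(rows=[[[0.12, 0.05, 2, 0, 0, 0], [0, 0, 2, 0, 0, 0], [0, 0, 2, 0, 0, 0], [0, 0, 2, 0, 0, 0], [0, 0, 0.9, 0, 0, 0], [0, 0, 0, 0, 0, 0], [0, 0, 0, 0, 0, 0]]])

```text
time: 31.75
tcp_pos: [0.6123, 0.2456, 0.0435]
tcp_rot: [-0.0, 0.995, 0.105, 0.001]
wrist_force: [-0.3, -0.0, -0.1]
finger_gap: 0.691
grip_force: 0.0
```

Emit:
servo_tool(rows=[[[0, 0, 0, 0, 0, 0], [0, 0, 0, 0, 0, 0], [0, 0, 0, 0, 0, 0], [0, 0, 0, 0, 0, 0], [0, 0, 0, 0, 0, 0], [0, 0, 0, 0, 0, 0], [0, 0, 0, 0, 0, 0], [0, 0, 0, 0, 0, 0]]], gripper=255)

```text
time: 32.42
tcp_pos: [0.6114, 0.2453, 0.0418]
tcp_rot: [0.0, 0.995, 0.105, 0.0]
wrist_force: [-0.8, -1.1, 3.7]
finger_gap: 0.319
grip_force: 30.0
```

Emit:
servo_tool(rows=[[[0, 0, -3, 0, 0, 0], [0, 0, -3, 0, 0, 0], [0, 0, -3, 0, 0, 0], [0, 0, -3, 0, 0, 0], [0, 0, 0, 0, 0, 0.09], [0, 0, 0, 0, 0, 0.089], [0, 0, 0, 0, 0, 0], [0, 0, 0, 0, 0, 0]]])

```text
time: 33.08
tcp_pos: [0.611, 0.2453, 0.1613]
tcp_rot: [0.0, 1.0, 0.017, -0.0]
wrist_force: [0.0, -0.3, -0.4]
finger_gap: 0.311
grip_force: 30.0
```

```bash
python3 -c "
from h import *
goto(*W(.022,-.0944),.16,E0)
"
```

```text
tool shift cm [-4.39 34.73  0.14] turn [0.    0.001 0.002] tcp [0.611  0.2453 0.1613] t 33.1
```

Emit:
servo_tool(rows=[[[-0.44, 3.47, 0, 0, 0, 0], [-0.44, 3.47, 0, 0, 0, 0], [-0.44, 3.47, 0, 0, 0, 0], [-0.44, 3.47, 0, 0, 0, 0], [-0.44, 3.47, 0, 0, 0, 0], [-0.44, 3.47, 0, 0, 0, 0], [-0.44, 3.47, 0, 0, 0, 0], [-0.44, 3.47, 0, 0, 0, 0], [-0.44, 3.47, 0, 0, 0, 0], [-0.44, 3.47, 0, 0, 0, 0]]])

```text
time: 33.92
tcp_pos: [0.5773, -0.1045, 0.1611]
tcp_rot: [-0.0, 1.0, 0.017, -0.0]
wrist_force: [0.6, 0.3, -1.1]
finger_gap: 0.314
grip_force: 30.0
```

Emit:
servo_tool(rows=[[[0, 0, 2, 0, 0, 0], [0, 0, 2, 0, 0, 0], [0, 0, 1, 0, 0, 0], [0, 0, 0, 0, 0, 0], [0, 0, 0, 0, 0, 0]]])

```text
time: 34.33
tcp_pos: [0.5777, -0.1022, 0.1113]
tcp_rot: [-0.0, 1.0, 0.017, -0.001]
wrist_force: [0.8, -0.0, -0.8]
finger_gap: 0.322
grip_force: 30.0
```

```bash
python3 -c "
from h import *
goto(*W(.023,-.0944),.0545,E0); s=telemetry.sense();print(s['finger_gap'],L(s['tcp_pos']))
im=cams.get_image('wrist');cv2.imwrite('pics/w13.png',im[:,:,::-1])
"
```

```text
tool shift cm [0.21 0.12 5.68] turn [-0.001  0.001  0.002] tcp [ 0.5777 -0.1022  0.1113] t 34.3
0.3221587331795215 [ 0.0209 -0.0933]
```

View pics/w13.png

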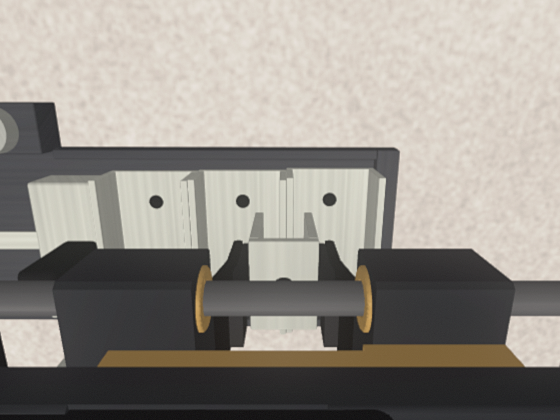

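Wrist: the held clip (cols 250–318) is centred over the seam at col ~286, with the trays tight on both sides.

Emit:
servo_tool(rows=[[[0.2, 0.12, 1.5, 0, 0, 0], [0, 0, 1.5, 0, 0, 0], [0, 0, 1, 0, 0, 0], [0, 0, 0.9, 0, 0, 0], [0, 0, 0.7, 0, 0, 0], [0, 0, 0, 0, 0, 0], [0, 0, 0, 0, 0, 0]]])

```text
time: 34.97
tcp_pos: [0.5801, -0.1039, 0.0558]
tcp_rot: [-0.0, 1.0, 0.016, -0.0]
wrist_force: [0.9, 0.3, -0.9]
finger_gap: 0.32
grip_force: 30.0
```

Emit:
servo_tool(rows=[[[0, 0, 0, 0, 0, 0], [0, 0, 0, 0, 0, 0], [0, 0, 0, 0, 0, 0], [0, 0, -2, 0, 0, 0], [0, 0, -3, 0, 0, 0], [0, 0, -3, 0, 0, 0], [0, 0, -3, 0, 0, 0], [0, 0, 0, 0, 0, 0], [0, 0, 0, 0, 0, 0]]], gripper=137)

```text
time: 35.72
tcp_pos: [0.5814, -0.1041, 0.1681]
tcp_rot: [0.0, 1.0, 0.015, 0.002]
wrist_force: [0.1, 0.5, -0.7]
finger_gap: 0.465
grip_force: 0.0
```

```bash
python3 -c "
from h import *
goto(.6216,.3284,.15,.148)
s=telemetry.sense()
im=cams.get_image('wrist');cv2.imwrite('pics/w14.png',im[:,:,::-1])
P=dark(im,200,150,360,320,50,30,600);print(P,[L(ray('wrist',p,.052)) for p in P])
"
```

```text
tool shift cm [  5.34 -43.11   1.8 ] turn [ 0.001 -0.004 -0.117] tcp [ 0.5814 -0.1041  0.1681] t 35.7
[(np.float64(216.87562606495584), np.float64(269.32447376120894), np.float64(537.9722222222223)), (np.float64(350.09732196832306), np.float64(266.83927578285574), np.float64(382.9166666666667)), (np.float64(328.08744855967075), np.float64(268.1859200470312), np.float64(31.5)), (np.float64(204.75343915343916), np.float64(317.8526455026455), np.float64(35.0))] [array([-0.0229, -0.0471]), array([-0.021 , -0.1437]), array([-0.022 , -0.1278]), array([-0.0627, -0.036 ])]
```

Emit:
servo_tool(rows=[[[0.41, -3.32, 0, 0, 0, 0], [0.41, -3.32, 0, 0, 0, 0], [0.41, -3.32, 0, 0, 0, 0], [0.41, -3.32, 0, 0, 0, 0], [0.41, -3.32, 0, 0, 0, 0], [0.41, -3.32, 0, 0, 0, 0], [0.41, -3.32, 0, 0, 0, 0], [0.41, -3.32, 0, 0, 0, 0], [0.41, -3.32, 0, 0, 0, 0], [0.41, -3.32, 0, 0, 0, 0]]], gripper=79)

```text
time: 36.6
tcp_pos: [0.61, 0.2304, 0.1639]
tcp_rot: [0.0, 1.0, 0.015, -0.001]
wrist_force: [1.3, 0.5, 0.1]
finger_gap: 0.689
grip_force: 0.0
```

Emit:
servo_tool(rows=[[[0.41, -3.32, 0, 0, 0, 0], [0.41, -3.32, 0, 0, 0, 0], [0.41, -3.32, 0, 0, 0, 0], [0, 0, 0, 0, 0, -0.06], [0, 0, 0, 0, 0, -0.057], [0, 0, 2, 0, 0, 0], [0, 0, 2, 0, 0, 0], [0, 0, 0, 0, 0, 0], [0, 0, 0, 0, 0, 0]]])

```text
time: 37.35
tcp_pos: [0.6188, 0.3283, 0.1233]
tcp_rot: [0.001, 0.997, 0.074, -0.002]
wrist_force: [-0.0, 0.3, 0.6]
finger_gap: 0.689
grip_force: 0.0
```

```bash
python3 -c "
from h import *
goto(.6216,.3284,.041,.148)
im=cams.get_image('top');cv2.imwrite('pics/t14.png',im[:,:,::-1])
P=dark(im,305,150,350,202,60,1.5);print([L(ray('top',p,.052)) for p in P])
c=im[140:210,270:375].astype(float)*1.5;cv2.imwrite('pics/t14c.png',cv2.resize(np.clip(c,0,255).astype(np.uint8),(630,420),interpolation=cv2.INTER_CUBIC)[:,:,::-1])
"
```

```text
tool shift cm [0.31 0.02 8.23] turn [ 0.001  0.004 -0.   ] tcp [0.6188 0.3283 0.1233] t 37.4
[array([ 0.0238, -0.1143]), array([ 0.0225, -0.0604]), array([ 0.0215, -0.0949]), array([-0.0343, -0.1139]), array([-0.0354, -0.0602]), array([-0.0628, -0.0156])]
```

View pics/t14c.png

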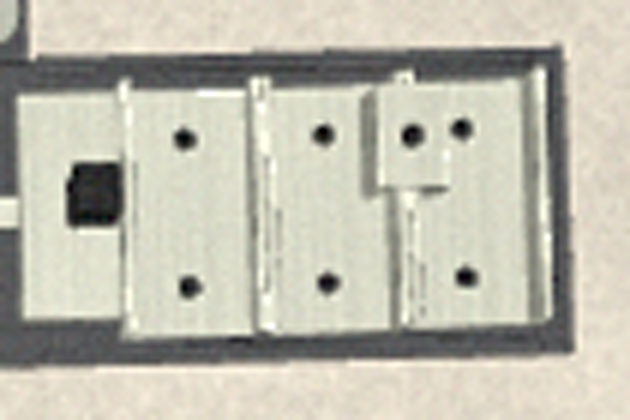

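Clip 2 is hooked squarely at (0.0215, -0.0949). Now clip 1.

Emit:
servo_tool(rows=[[[0.3, 0, 2, 0, 0, 0], [0, 0, 2, 0, 0, 0], [0, 0, 2, 0, 0, 0], [0, 0, 1.3, 0, 0, 0], [0, 0, 0.9, 0, 0, 0], [0, 0, 0, 0, 0, 0], [0, 0, 0, 0, 0, 0]]])

```text
time: 37.98
tcp_pos: [0.6233, 0.3297, 0.0443]
tcp_rot: [-0.0, 0.997, 0.074, 0.0]
wrist_force: [0.0, 0.1, 0.8]
finger_gap: 0.692
grip_force: 0.0
```

Emit:
servo_tool(rows=[[[0, 0, 0, 0, 0, 0], [0, 0, 0, 0, 0, 0], [0, 0, 0, 0, 0, 0], [0, 0, 0, 0, 0, 0], [0, 0, 0, 0, 0, 0], [0, 0, 0, 0, 0, 0], [0, 0, 0, 0, 0, 0], [0, 0, 0, 0, 0, 0]]], gripper=255)

```text
time: 38.65
tcp_pos: [0.6231, 0.3294, 0.0439]
tcp_rot: [-0.0, 0.997, 0.074, 0.0]
wrist_force: [-0.3, -1.1, 1.8]
finger_gap: 0.32
grip_force: 30.1
```

Emit:
servo_tool(rows=[[[0, 0, -3, 0, 0, 0], [0, 0, -3, 0, 0, 0], [0, 0, -3, 0, 0, 0], [0, 0, -3, 0, 0, 0], [0, 0, 0, 0, 0, 0.06], [0, 0, 0, 0, 0, 0.057], [0, 0, 0, 0, 0, 0], [0, 0, 0, 0, 0, 0]]])

```text
time: 39.32
tcp_pos: [0.6228, 0.3294, 0.1632]
tcp_rot: [0.0, 1.0, 0.016, -0.0]
wrist_force: [0.2, -0.2, -1.3]
finger_gap: 0.319
grip_force: 30.1
```

```bash
python3 -c "
from h import *
goto(*W(.023,-.0384),.16,E0)
"
```

```text
tool shift cm [-5.69 37.5   0.34] turn [0.    0.001 0.001] tcp [0.6228 0.3294 0.1632] t 39.3
```

Emit:
servo_tool(rows=[[[-0.52, 3.41, 0, 0, 0, 0], [-0.52, 3.41, 0, 0, 0, 0], [-0.52, 3.41, 0, 0, 0, 0], [-0.52, 3.41, 0, 0, 0, 0], [-0.52, 3.41, 0, 0, 0, 0], [-0.52, 3.41, 0, 0, 0, 0], [-0.52, 3.41, 0, 0, 0, 0], [-0.52, 3.41, 0, 0, 0, 0], [-0.52, 3.41, 0, 0, 0, 0], [-0.52, 3.41, 0, 0, 0, 0]]])

```text
time: 40.15
tcp_pos: [0.5808, -0.0146, 0.1632]
tcp_rot: [0.0, 1.0, 0.016, -0.0]
wrist_force: [0.8, 0.5, -0.5]
finger_gap: 0.317
grip_force: 30.1
```

Emit:
servo_tool(rows=[[[-0.5, 3.4, 0, 0, 0, 0], [0, 0, 0, 0, 0, 0], [0, 0, 2, 0, 0, 0], [0, 0, 2, 0, 0, 0], [0, 0, 1, 0, 0, 0], [0, 0, 0, 0, 0, 0], [0, 0, 0, 0, 0, 0]]])

```text
time: 40.73
tcp_pos: [0.5772, -0.0468, 0.1133]
tcp_rot: [-0.0, 1.0, 0.016, -0.001]
wrist_force: [0.3, -0.2, -0.3]
finger_gap: 0.324
grip_force: 30.1
```

```bash
python3 -c "
from h import *
goto(*W(.0235,-.0384),.0567,E0); s=telemetry.sense();print(s['finger_gap'],L(s['tcp_pos']))
"
```

```text
tool shift cm [0.14 0.06 5.66] turn [-0.     0.001  0.001] tcp [ 0.5772 -0.0468  0.1133] t 40.7
0.3240666015436835 [ 0.0222 -0.0379]
```

Emit:
servo_tool(rows=[[[0.14, 0.06, 1.5, 0, 0, 0], [0, 0, 1.5, 0, 0, 0], [0, 0, 1, 0, 0, 0], [0, 0, 0.9, 0, 0, 0], [0, 0, 0.7, 0, 0, 0], [0, 0, 0, 0, 0, 0], [0, 0, 0, 0, 0, 0]]])

```text
time: 41.32
tcp_pos: [0.579, -0.0475, 0.0577]
tcp_rot: [-0.0, 1.0, 0.015, -0.0]
wrist_force: [-0.2, 0.4, -0.9]
finger_gap: 0.318
grip_force: 30.1
```

Emit:
servo_tool(rows=[[[0, 0, 0, 0, 0, 0], [0, 0, 0, 0, 0, 0], [0, 0, 0, 0, 0, 0], [0, 0, -2, 0, 0, 0], [0, 0, -3, 0, 0, 0], [0, 0, -3, 0, 0, 0], [0, 0, -3, 0, 0, 0], [0, 0, 0, 0, 0, 0], [0, 0, 0, 0, 0, 0]]], gripper=137)

```text
time: 42.07
tcp_pos: [0.5803, -0.0477, 0.1701]
tcp_rot: [0.0, 1.0, 0.015, 0.002]
wrist_force: [-1.0, -0.7, -0.0]
finger_gap: 0.459
grip_force: 0.0
```

```bash
python3 -c "
from h import *
goto(.435,.053,.2,-.14)
im=cv2.imread('pics/top0.png').astype(np.uint8)
for (u,v) in ((270,226),(316,224)):
  s=8; c=cv2.resize(im[v-14:v+14,u-14:u+14],None,fx=s,fy=s,interpolation=cv2.INTER_CUBIC)
  h=c.astype(float); m=((h[:,:,0]-h[:,:,2])>-8).astype(np.uint8)  # alu greyer/bluer than bench
  n,l,st,ce=cv2.connectedComponentsWithStats(cv2.morphologyEx(m,cv2.MORPH_OPEN,np.ones((9,9))))
  i=1+np.argmax(st[1:,4]); p=np.argwhere(l==i)[:,::-1].astype(np.float32); r=cv2.minAreaRect(p); print(r, np.array(r[1])/s)
"
```

```text
tool shift cm [-14.2  -10.51  -3.06] turn [ 0.    -0.005  0.171] tcp [ 0.5803 -0.0477  0.1701] t 42.1
((118.0, 110.0), (34.0, 34.0), 90.0) [4.25 4.25]
((114.0, 118.0), (32.0, 28.0), 90.0) [4.  3.5]
```

Emit:
servo_tool(rows=[[[-2.67, -1.04, -1.2, 0, 0, 0], [-2.67, -1.04, -1.2, 0, 0, 0], [-2.67, -1.04, -1.2, 0, 0, 0], [-2.67, -1.04, -1.2, 0, 0, 0], [-2.67, -1.04, -1.2, 0, 0, 0], [0, 0, 0, 0, 0, 0], [0, 0, 0, 0, 0, 0], [0, 0, 0, 0, 0, 0]]], gripper=79)

```text
time: 42.73
tcp_pos: [0.444, -0.0001, 0.227]
tcp_rot: [0.0, 1.0, 0.015, -0.0]
wrist_force: [-0.1, -0.7, -0.2]
finger_gap: 0.687
grip_force: 0.0
```

```bash
python3 -c "
from h import *
im=cams.get_image('wrist');cv2.imwrite('pics/w15.png',im[:,:,::-1])
for n in ((.4295,.0533),(.4337,-.053)): print(proj('wrist',np.array([*n,.04])))
P=dark(im,150,60,400,245,60,40,400);print(np.round(P,1).tolist(),[ray('wrist',p,.04) for p in P])
print(telemetry.sense()['tcp_pos'])
"
```

```text
[222.49487267 198.96006371]
[342.45529518 197.84872447]
[[262.9, 60.8, 56.1], [372.3, 90.9, 60.0], [309.6, 91.7, 59.0], [222.6, 197.4, 48.5]] [array([0.54568246, 0.01921109, 0.04      ]), array([ 0.52508685, -0.07099746,  0.04      ]), array([ 0.52295808, -0.01952465,  0.04      ]), array([0.43096395, 0.05314852, 0.04      ])]
[ 4.44152290e-01 -2.27384949e-04  2.26771896e-01]
```

View pics/w15.png

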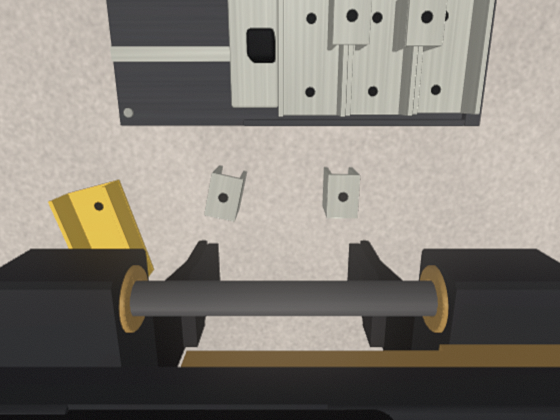

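```bash
python3 -c "
from h import *
for n,pp in (('c3',[(213,173),(205,216),(242,178),(235,221)]),('c4',[(328,175),(328,218),(360,174),(359.5,218)])):
  X=[ray('wrist',p,.04)[:2] for p in pp]; print(np.mean(X,0))
  for a,b in ((0,1),(2,3)): d=X[a]-X[b]; print(n,np.arctan2(d[1],d[0]),np.linalg.norm(d))
print(ray('wrist',(343,197),.04))
"
```

```text
[0.43101471 0.052197  ]
c3 -0.19942199920305678 0.04027204499486487
c3 -0.1571781219524248 0.040207012604121045
[ 0.43488067 -0.05416958]
c4 0.0615923784392545 0.039345937831466074
c4 0.07315491681691015 0.0402474251546067
[ 0.43449016 -0.05342639  0.04      ]
```

Emit:
servo_tool(rows=[[[0, 0, 0, 0, 0, -0.036], [-0.68, 2.61, 0, 0, 0, 0], [-0.67, 2.61, 0, 0, 0, 0], [0, 0, 2.5, 0, 0, 0], [0, 0, 2.5, 0, 0, 0], [0, 0, 2.5, 0, 0, 0], [0, 0, 2.5, 0, 0, 0], [0, 0, 0, 0, 0, 0], [0, 0, 0, 0, 0, 0]]])

```text
time: 43.53
tcp_pos: [0.4332, -0.0529, 0.1263]
tcp_rot: [-0.0, 0.999, 0.033, -0.002]
wrist_force: [0.9, 0.8, 1.2]
finger_gap: 0.694
grip_force: 0.0
```

```bash
python3 -c "
from h import *
goto(.434,-.0532,.041,.067)
im=cams.get_image('top');P=dark(im,285,150,350,202,60,1.5);print([L(ray('top',p,.052)) for p in P])
"
```

```text
tool shift cm [0.11 0.04 8.53] turn [-0.001  0.004 -0.001] tcp [ 0.4332 -0.0529  0.1263] t 43.5
[array([ 0.0237, -0.1144]), array([ 0.0224, -0.0384]), array([ 0.0224, -0.0604]), array([ 0.0215, -0.0949]), array([ 0.0218, -0.0063]), array([0.0013, 0.0249]), array([-0.035 , -0.1069]), array([-0.0357, -0.0063]), array([-0.0458, -0.0996]), array([-0.0622, -0.1012])]
```

Clip 1 hooked at (0.0224, -0.0384). Grasp clip 4.

Emit:
servo_tool(rows=[[[0.1, 0, 2, 0, 0, 0], [0, 0, 2, 0, 0, 0], [0, 0, 2, 0, 0, 0], [0, 0, 1.5, 0, 0, 0], [0, 0, 1, 0, 0, 0], [0, 0, 0, 0, 0, 0], [0, 0, 0, 0, 0, 0]]])

```text
time: 44.17
tcp_pos: [0.4357, -0.0527, 0.0435]
tcp_rot: [-0.0, 0.999, 0.033, 0.0]
wrist_force: [0.1, 0.5, -0.6]
finger_gap: 0.692
grip_force: 0.0
```

Emit:
servo_tool(rows=[[[0, 0, 0, 0, 0, 0], [0, 0, 0, 0, 0, 0], [0, 0, 0, 0, 0, 0], [0, 0, 0, 0, 0, 0], [0, 0, 0, 0, 0, 0], [0, 0, 0, 0, 0, 0], [0, 0, 0, 0, 0, 0], [0, 0, 0, 0, 0, 0]]], gripper=255)

```text
time: 44.83
tcp_pos: [0.4351, -0.0527, 0.0428]
tcp_rot: [0.0, 0.999, 0.033, 0.0]
wrist_force: [-1.0, -0.1, 4.4]
finger_gap: 0.316
grip_force: 30.0
```

Emit:
servo_tool(rows=[[[0, 0, -3, 0, 0, 0], [0, 0, -3, 0, 0, 0], [0, 0, -3, 0, 0, 0], [0, 0, -3, 0, 0, 0], [0, 0, 0, 0, 0, 0.036], [0, 0, 0, 0, 0, 0], [0, 0, 0, 0, 0, 0]]])

```text
time: 45.42
tcp_pos: [0.4346, -0.0527, 0.1622]
tcp_rot: [-0.0, 1.0, 0.016, -0.0]
wrist_force: [-0.2, 0.4, -1.1]
finger_gap: 0.323
grip_force: 30.0
```

```bash
python3 -c "
from h import *
goto(*W(-.023,-.0944),.16,E0)
"
```

```text
tool shift cm [9.76 5.51 0.21] turn [-0.     0.001  0.   ] tcp [ 0.4346 -0.0527  0.1622] t 45.4
```

Emit:
servo_tool(rows=[[[2.46, 1.38, 0, 0, 0, 0], [2.46, 1.38, 0, 0, 0, 0], [2.46, 1.38, 0, 0, 0, 0], [2.46, 1.38, 0, 0, 0, 0], [0, 0, 2, 0, 0, 0], [0, 0, 2, 0, 0, 0], [0, 0, 1, 0, 0, 0], [0, 0, 0, 0, 0, 0], [0, 0, 0, 0, 0, 0]]])

```text
time: 46.17
tcp_pos: [0.5341, -0.1045, 0.1118]
tcp_rot: [-0.0, 1.0, 0.016, -0.001]
wrist_force: [-0.5, 0.7, 0.2]
finger_gap: 0.322
grip_force: 30.0
```

```bash
python3 -c "
from h import *
goto(*W(-.022,-.0946),.0556,E0); s=telemetry.sense();print(s['finger_gap'],L(s['tcp_pos']))
im=cams.get_image('wrist');cv2.imwrite('pics/w16.png',im[:,:,::-1])
"
```

```text
tool shift cm [0.08 0.04 5.62] turn [-0.001  0.002  0.   ] tcp [ 0.5341 -0.1045  0.1118] t 46.2
0.32220767581291204 [-0.0227 -0.0943]
```

View pics/w16.png

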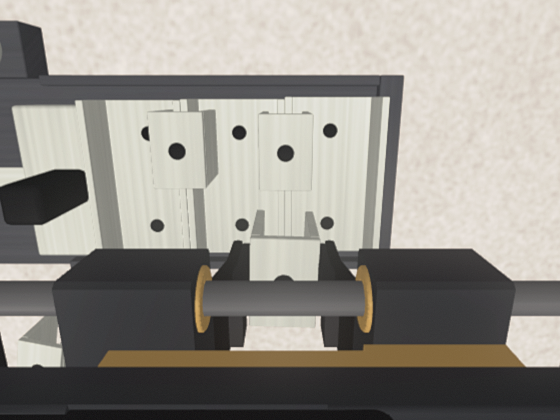

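Wrist: both placed clips are square over their seams, at (177,150) and (285,152). The held clip is lined up in front of the right one.

Emit:
servo_tool(rows=[[[0.05, 0.04, 1.5, 0, 0, 0], [0, 0, 1.5, 0, 0, 0], [0, 0, 1, 0, 0, 0], [0, 0, 0.9, 0, 0, 0], [0, 0, 0.7, 0, 0, 0], [0, 0, 0, 0, 0, 0], [0, 0, 0, 0, 0, 0]]])

```text
time: 46.8
tcp_pos: [0.5356, -0.1052, 0.0568]
tcp_rot: [-0.0, 1.0, 0.015, -0.0]
wrist_force: [-0.2, -0.6, -0.3]
finger_gap: 0.319
grip_force: 30.0
```

Emit:
servo_tool(rows=[[[0, 0, 0, 0, 0, 0], [0, 0, 0, 0, 0, 0], [0, 0, 0, 0, 0, 0], [0, 0, -2, 0, 0, 0], [0, 0, -3, 0, 0, 0], [0, 0, -3, 0, 0, 0], [0, 0, 0, 0, 0, 0], [0, 0, 0, 0, 0, 0]]], gripper=137)

```text
time: 47.47
tcp_pos: [0.5369, -0.1054, 0.1389]
tcp_rot: [0.0, 1.0, 0.015, 0.002]
wrist_force: [1.3, -0.3, -0.3]
finger_gap: 0.463
grip_force: 0.0
```

```bash
python3 -c "
from h import *
goto(.430,.0532,.14,-.178)
"
```

```text
tool shift cm [-10.2  -16.19  -0.17] turn [ 0.    -0.004  0.209] tcp [ 0.5369 -0.1054  0.1389] t 47.5
```

Emit:
servo_tool(rows=[[[-2.04, -3.24, 0, 0, 0, 0], [-2.04, -3.24, 0, 0, 0, 0], [-2.04, -3.24, 0, 0, 0, 0], [-2.04, -3.24, 0, 0, 0, 0], [-2.04, -3.24, 0, 0, 0, 0], [0, 0, 0, 0, 0, 0.105], [0, 0, 0, 0, 0, 0.104], [0, 0, 1, 0, 0, 0], [0, 0, 0, 0, 0, 0], [0, 0, 0, 0, 0, 0]]], gripper=79)

```text
time: 48.3
tcp_pos: [0.4278, 0.0531, 0.1253]
tcp_rot: [0.0, 0.996, -0.088, -0.001]
wrist_force: [0.1, -1.1, -0.7]
finger_gap: 0.691
grip_force: 0.0
```

```bash
python3 -c "
from h import *
goto(.430,.0532,.041,-.178)
print(holes('c3',(.43,.0532),.04,r=10))
im=cams.get_image('top');P=dark(im,285,150,350,202,60,1.5);print([L(ray('top',p,.052)) for p in P])
"
```

```text
tool shift cm [ 0.23 -0.05  8.43] turn [0.001 0.002 0.003] tcp [0.4278 0.0531 0.1253] t 48.3
(array([[260.2, 232.3,   6.9]]), array([[0.41391148, 0.07671773]]))
[array([ 0.0237, -0.1144]), array([ 0.0215, -0.095 ]), array([ 0.0224, -0.0384]), array([ 0.0224, -0.0604]), array([ 0.0218, -0.0063]), array([0.0012, 0.0249]), array([-0.0222, -0.0947]), array([-0.0343, -0.1139]), array([-0.0354, -0.0602])]
```

Emit:
servo_tool(rows=[[[0.2, 0, 2, 0, 0, 0], [0, 0, 2, 0, 0, 0], [0, 0, 2, 0, 0, 0], [0, 0, 1.5, 0, 0, 0], [0, 0, 0.9, 0, 0, 0], [0, 0, 0, 0, 0, 0], [0, 0, 0, 0, 0, 0]]])

```text
time: 48.98
tcp_pos: [0.4306, 0.0531, 0.0427]
tcp_rot: [-0.0, 0.996, -0.089, -0.0]
wrist_force: [-0.4, -0.3, 0.7]
finger_gap: 0.689
grip_force: 0.0
```

Emit:
servo_tool(rows=[[[0, 0, 0, 0, 0, 0], [0, 0, 0, 0, 0, 0], [0, 0, 0, 0, 0, 0], [0, 0, 0, 0, 0, 0], [0, 0, 0, 0, 0, 0], [0, 0, 0, 0, 0, 0], [0, 0, 0, 0, 0, 0], [0, 0, 0, 0, 0, 0]]], gripper=255)

```text
time: 49.65
tcp_pos: [0.4307, 0.0532, 0.0429]
tcp_rot: [-0.0, 0.996, -0.089, 0.0]
wrist_force: [-0.7, -0.9, 4.7]
finger_gap: 0.321
grip_force: 30.0
```

Emit:
servo_tool(rows=[[[0, 0, -3, 0, 0, 0], [0, 0, -3, 0, 0, 0], [0, 0, -3, 0, 0, 0], [0, 0, -3, 0, 0, 0], [0, 0, 0, 0, 0, -0.105], [0, 0, 0, 0, 0, -0.104], [0, 0, 0, 0, 0, 0], [0, 0, 0, 0, 0, 0]]])

```text
time: 50.32
tcp_pos: [0.4303, 0.0532, 0.1624]
tcp_rot: [0.0, 1.0, 0.014, -0.0]
wrist_force: [-0.8, -0.6, 0.0]
finger_gap: 0.319
grip_force: 30.0
```

```bash
python3 -c "
from h import *
goto(*W(-.023,-.0384),.16,E0)
"
```

```text
tool shift cm [ 9.9  10.46  0.23] turn [ 0.     0.    -0.004] tcp [0.4303 0.0532 0.1624] t 50.3
```

Emit:
servo_tool(rows=[[[2.49, 2.61, 0, 0, 0, 0], [2.49, 2.61, 0, 0, 0, 0], [2.49, 2.61, 0, 0, 0, 0], [2.49, 2.61, 0, 0, 0, 0], [0, 0, 2, 0, 0, 0], [0, 0, 2, 0, 0, 0], [0, 0, 1, 0, 0, 0], [0, 0, 0, 0, 0, 0], [0, 0, 0, 0, 0, 0]]])

```text
time: 51.07
tcp_pos: [0.5328, -0.0477, 0.1123]
tcp_rot: [-0.0, 1.0, 0.015, -0.001]
wrist_force: [-0.4, 0.7, 0.4]
finger_gap: 0.313
grip_force: 30.0
```

```bash
python3 -c "
from h import *
goto(*W(-.0225,-.0384),.0556,E0); s=telemetry.sense();print(s['finger_gap'],s['grip_force'],L(s['tcp_pos']))
im=cams.get_image('wrist');cv2.imwrite('pics/w17.png',im[:,:,::-1])
"
```

```text
tool shift cm [-0.01  0.1   5.67] turn [-0.     0.002 -0.001] tcp [ 0.5328 -0.0477  0.1123] t 51.1
0.31327156666507217 29.99970010947436 [-0.0223 -0.0374]
```

Emit:
servo_tool(rows=[[[0, 0.1, 1.5, 0, 0, 0], [0, 0, 1.5, 0, 0, 0], [0, 0, 1, 0, 0, 0], [0, 0, 0.9, 0, 0, 0], [0, 0, 0.7, 0, 0, 0], [0, 0, 0, 0, 0, 0], [0, 0, 0, 0, 0, 0]]])

```text
time: 51.7
tcp_pos: [0.5334, -0.049, 0.0568]
tcp_rot: [-0.0, 1.0, 0.015, -0.0]
wrist_force: [0.4, -0.1, -0.2]
finger_gap: 0.321
grip_force: 30.0
```

Emit:
servo_tool(rows=[[[0, 0, 0, 0, 0, 0], [0, 0, 0, 0, 0, 0], [0, 0, 0, 0, 0, 0], [0, 0, -2, 0, 0, 0], [0, 0, -3, 0, 0, 0], [0, 0, -3, 0, 0, 0], [0, 0, -3, 0, 0, 0], [0, 0, -3, 0, 0, 0], [0, 0, 0, 0, 0, 0]]], gripper=137)

```text
time: 52.45
tcp_pos: [0.5364, -0.0491, 0.2034]
tcp_rot: [0.0, 1.0, 0.015, 0.005]
wrist_force: [1.2, 1.0, 1.1]
finger_gap: 0.467
grip_force: 0.0
```

```bash
python3 -c "
from h import *
goto(*W(.051,.1355),.2,E0);print(telemetry.sense()['joint_positions'])
"
```

```text
tool shift cm [  6.96 -17.45   0.38] turn [ 0.001 -0.01  -0.001] tcp [ 0.5364 -0.0491  0.2034] t 52.5
[ 0.20438966  0.14225971 -0.214204    1.79446296  0.0332335   1.198617
 -1.55961652]
```

Emit:
servo_tool(rows=[[[1.16, -2.91, 0, 0, 0, 0], [1.16, -2.91, 0, 0, 0, 0], [1.16, -2.91, 0, 0, 0, 0], [1.16, -2.91, 0, 0, 0, 0], [1.16, -2.91, 0, 0, 0, 0], [1.16, -2.91, 0, 0, 0, 0], [0, 0, 0, 0, 0, 0], [0, 0, 0, 0, 0, 0], [0, 0, 0, 0, 0, 0]]], gripper=120)

```text
time: 53.2
tcp_pos: [0.5975, 0.1269, 0.1965]
tcp_rot: [0.0, 1.0, 0.015, -0.0]
wrist_force: [-0.4, -0.6, -0.1]
finger_gap: 0.522
grip_force: 0.0
```

```bash
python3 -c "
from h import *
s=telemetry.sense();print(s['joint_positions'][6],proj('wrist',np.array([*W(.051,.1355),.083])))
w=cams.get_image('wrist');t=cams.get_image('top')
cv2.imwrite('pics/w18.png',w[:,:,::-1]);cv2.imwrite('pics/t18.png',t[:,:,::-1])
P=dark(t,270,150,350,202,60,1.5);print([L(ray('top',p,.052)) for p in P])
a=cv2.resize(w,(420,315));b=cv2.resize(t[135:210,225:375],(380,190),interpolation=cv2.INTER_CUBIC)
o=np.zeros((315,800,3),np.uint8);o[:,:420]=a;o[:190,420:]=b;cv2.imwrite('pics/m18.png',np.clip(o.astype(float)*1.4,0,255).astype(np.uint8)[:,:,::-1])
goto(*W(.051,.1355),.074,E0)
"
```

```text
-1.8988583964466494 [282.54118637 203.58701337]
[array([ 0.0238, -0.1143]), array([ 0.0225, -0.0383]), array([ 0.0225, -0.0604]), array([ 0.0214, -0.0949]), array([-0.0222, -0.0946]), array([-0.0225, -0.0386]), array([-0.0343, -0.1138]), array([-0.0354, -0.0601])]
tool shift cm [ 0.31 -0.15 12.27] turn [ 0.001 -0.    -0.002] tcp [0.5976 0.1259 0.1967] t 53.3
```

View pics/m18.png

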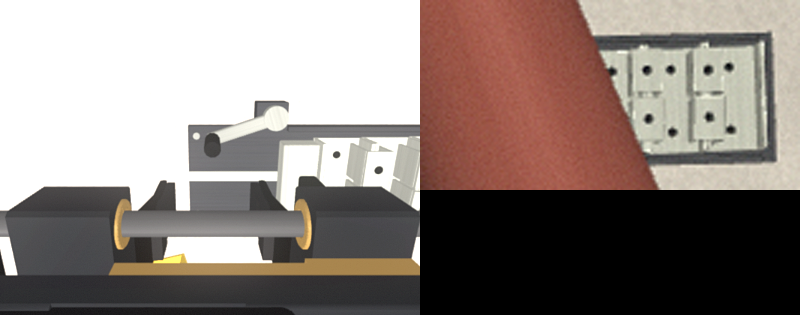

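All four clips are in place (±0.022 at both seams), and the knob is at (283,201) as predicted. Now I take hold of the knob.

Emit:
servo_tool(rows=[[[0.3, -0.15, 2.5, 0, 0, 0], [0, 0, 2.5, 0, 0, 0], [0, 0, 2.5, 0, 0, 0], [0, 0, 2.5, 0, 0, 0], [0, 0, 2.2, 0, 0, 0], [0, 0, 0, 0, 0, 0], [0, 0, 0, 0, 0, 0]]])

```text
time: 53.88
tcp_pos: [0.5999, 0.1278, 0.0742]
tcp_rot: [0.0, 1.0, 0.015, -0.001]
wrist_force: [-0.3, -0.7, 0.2]
finger_gap: 0.531
grip_force: 0.0
```

Emit:
servo_tool(rows=[[[0, 0, 0, 0, 0, 0], [0, 0, 0, 0, 0, 0], [0, 0, 0, 0, 0, 0], [0, 0, 0, 0, 0, 0], [0, 0, 0, 0, 0, 0], [0, 0, 0, 0, 0, 0], [0, 0, 0, 0, 0, 0], [0, 0, 0, 0, 0, 0]]], gripper=255)

```text
time: 54.55
tcp_pos: [0.6013, 0.1279, 0.0753]
tcp_rot: [0.001, 1.0, 0.015, 0.001]
wrist_force: [1.0, -4.6, 4.0]
finger_gap: 0.176
grip_force: 30.0
```

```bash
python3 -c "
from h import *
s=telemetry.sense();p=L(s['tcp_pos']);v=p-np.array([.075,.07]);print(p,np.hypot(*v),np.arctan2(-v[0],v[1]),s['finger_gap'],s['wrist_force'])
"
```

```text
[0.0517 0.1359] 0.06989778251132148 0.33984812586424623 0.1764608260609021 [ 0.95006959 -4.60918928  4.0105772 ]
```

Emit:
servo_tool(rows=[[[-0.65, 0.27, 0, 0, 0, -0.1], [-0.65, 0.27, 0, 0, 0, -0.1], [-0.65, 0.27, 0, 0, 0, -0.1], [-0.65, 0.27, 0, 0, 0, -0.1], [-0.65, 0.27, 0, 0, 0, -0.1], [-0.65, 0.27, 0, 0, 0, -0.1], [0, 0, 0, 0, 0, 0]]])

```text
time: 55.13
tcp_pos: [0.569, 0.1009, 0.0753]
tcp_rot: [0.001, 0.95, 0.312, 0.001]
wrist_force: [4.2, -5.3, 0.3]
finger_gap: 0.174
grip_force: 30.0
```

```bash
python3 -c "
from h import *
s=telemetry.sense();p=L(s['tcp_pos']);v=p-np.array([.075,.07]);print(p,np.hypot(*v),np.arctan2(-v[0],v[1]),s['finger_gap'],s['wrist_force'],s['joint_positions'][6])
"
```

```text
[0.0185 0.11  ] 0.06922607890094598 0.9547449689616684 0.17351441528103598 [ 4.23536058 -5.27276966  0.25010974] -1.328892977158937
```

Tracking well at 0.95 rad, so I continue to 1.57.

Emit:
servo_tool(rows=[[[-0.65, 0.27, 0, 0, 0, -0.1], [-0.65, 0.27, 0, 0, 0, -0.1], [-0.65, 0.27, 0, 0, 0, -0.1], [-0.65, 0.27, 0, 0, 0, -0.1], [-0.65, 0.27, 0, 0, 0, -0.1], [-0.65, 0.27, 0, 0, 0, -0.1], [0, 0, 0, 0, 0, 0], [0, 0, 0, 0, 0, 0]]])

```text
time: 55.8
tcp_pos: [0.5575, 0.0623, 0.0753]
tcp_rot: [0.001, 0.817, 0.577, 0.001]
wrist_force: [6.1, -3.6, -0.8]
finger_gap: 0.171
grip_force: 30.0
```

```bash
python3 -c "
from h import *
s=telemetry.sense();p=L(s['tcp_pos']);v=p-np.array([.075,.07]);print(p,np.hypot(*v),np.arctan2(-v[0],v[1]),s['finger_gap'],s['wrist_force'],s['joint_positions'][6])
"
```

```text
[0.0058 0.0717] 0.06922087835328297 1.5462347930687137 0.17115207546582567 [ 6.11564692 -3.55481658 -0.8400025 ] -0.6954735269485729
```

Emit:
servo_tool(rows=[[[-0.25, 0.1, 0, 0, 0, -0.03], [0, 0, 0, 0, 0, 0], [0, 0, 0, 0, 0, 0]]])

```text
time: 56.05
tcp_pos: [0.5575, 0.0601, 0.0753]
tcp_rot: [0.001, 0.808, 0.589, 0.001]
wrist_force: [5.0, -3.1, -1.4]
finger_gap: 0.174
grip_force: 30.0
```

Emit:
servo_tool(rows=[[[0, 0, 0, 0, 0, 0], [0, 0, 0, 0, 0, 0], [0, 0, 0, 0, 0, 0], [0, 0, 0, 0, 0, 0], [0, 0, -3, 0, 0, 0], [0, 0, -3, 0, 0, 0], [0, 0, -3, 0, 0, 0], [0, 0, -3, 0, 0, 0], [0, 0, -3, 0, 0, 0], [0, 0, 0, 0, 0, 0]]], gripper=140)

```text
time: 56.88
tcp_pos: [0.5582, 0.0618, 0.2308]
tcp_rot: [0.002, 0.808, 0.59, 0.003]
wrist_force: [1.3, 0.3, 0.4]
finger_gap: 0.452
grip_force: 0.0
```

Emit:
servo_tool(rows=[[[-2, -3.4, -1, 0, 0, 0], [-2, -3.4, -1, 0, 0, 0], [-2, -3.4, -1, 0, 0, 0], [-1, -3.4, -1, 0, 0, 0], [0, -3.4, 0, 0, 0, 0], [0, -3, 0, 0, 0, 0], [0, 0, 0, 0, 0, 0], [0, 0, 0, 0, 0, 0], [0, 0, 0, 0, 0, 0]]])

```text
time: 57.63
tcp_pos: [0.3444, 0.055, 0.2647]
tcp_rot: [0.0, 0.808, 0.59, 0.0]
wrist_force: [-0.3, -0.1, 0.8]
finger_gap: 0.447
grip_force: 0.0
```

```bash
python3 -c "
from h import *
t=cams.get_image('top');cv2.imwrite('pics/t20.png',t[:,:,::-1]);s=cams.get_image('scene')
P=dark(t,270,150,350,202,60,1.5);print([L(ray('top',p,.052)) for p in P])
b=cv2.resize(t[125:210,215:375],(480,255),interpolation=cv2.INTER_CUBIC);a=cv2.resize(s[190:340,160:360],(320,240))
o=np.zeros((255,800,3),np.uint8);o[:,:480]=b;o[:240,480:]=a;cv2.imwrite('pics/m20.png',np.clip(o.astype(float)*1.5,0,255).astype(np.uint8)[:,:,::-1])
print(telemetry.sense()['tcp_pos'])
"
```

```text
[array([ 0.0237, -0.1143]), array([ 0.0214, -0.0948]), array([ 0.0225, -0.0384]), array([ 0.0225, -0.0605]), array([ 0.0217, -0.0062]), array([-0.0222, -0.0946]), array([-0.0225, -0.0387]), array([-0.0343, -0.1139]), array([-0.0353, -0.0602]), array([-0.0357, -0.0062])]
[0.34469567 0.05492396 0.26448473]
```

View pics/m20.png

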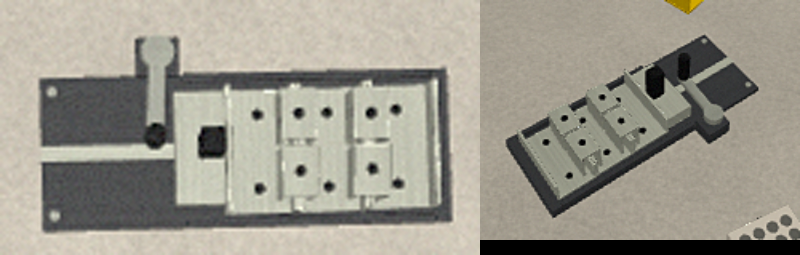

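The top and scene views show the latch square across the bed behind the jaw, the row tight, and four clips hooked over the seams. The arm is clear of everything.

```bash
python3 -c "
from rig import ticket
print(ticket.finish_job())"
```

```text
the job is handed in; nothing more can be done
None
```

The job is handed in, with no verdict returned: in the last camera check the three wide channels lay tight in the cradle, all four short channels were hooked over the seams, the latch was swung fully behind the jaw, and the arm was clear.

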